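# Clamp and scribe a stone tablet in the mason's marking jig

## Robot

A 6-joint arm with a two-finger parallel gripper is mounted at the origin on the work surface. World frame = base frame: x ahead of the robot, y to its left, z up, the work surface at z = 0. Lengths are in m, angles in degrees, forces in N, time in s.
With the tool pointing down it reaches from about 0.3 to 0.75 m from the base axis. Payload 8.5 kg.
Tool frame: the origin (TCP) lies midway between the tips of the shut fingers; the grasp point (between the pads) lies 19 mm behind it (env.pinch_z is the z of the grasp point in the tool frame, in m); z points along the fingers, y is the line along which they close (so a half turn about z gives the same grasp; the last joint's range is limited). The gripper opens to 85 mm and grips with 20 to 120 N. Pads are 22 mm wide; open, the fingers measure 114 mm over their backs; the gripper's body (76 mm by 85 mm) begins 54 mm behind the grasp point. The pads swing forward as they close: fully open they stand 13 mm farther back than shut.
Start: joints at [63.581, 21.807, 74.336, -0, 83.858, -12.336], TCP at [0.134, 0.533, 0.231] pointing down, gripper open.
Joint ranges: [-178.18, 178.18], [-50.72, 133.34], [12.68, 142.11], [-81.47, 261.47], [9.98, 163.14], [-165.26, 165.26]. Speed limits (degrees/s): [136.94, 136.94, 180, 180, 180, 180].

## Interface

Orientations are given as a 3x3 rotation matrix whose columns are the frame's x, y, z axes.
In Python, from rig import env gives the robot as it stands.
- The arm moves only by the tool arm_command, never from a script. Its argument "deltas" is a list of rows, each an object of numbers: "rx", "ry", "rz": the turn, a rotation vector about the tool's x, y, z in rad; "dx", "dy", "dz": the shift along the tool's x, y, z in m; "fingers": the finger opening in m, from 0 to 0.0854. In form: [{"rx": .., "ry": .., "rz": .., "dx": .., "dy": .., "dz": .., "fingers": ..}, ...]. A call has 1 to 12 rows; each row shifts and turns the commanded pose from where the row before left it, along the tool's axes as they then stand; what a row does not reach is not made up. A row lasts 1/10 s, in which the tool goes at most 50 mm and 8.59 degrees, less where a joint would pass 70% of its speed; a pose out of reach is approached as far as the arm can. A call is refused whole if a number of a shift passes 0.05 or a number of a turn 0.15, either way. A call with a gripper value outside its range is refused whole. The fingers move at their own pace and stop on an object; "squeeze" is the grip in N (left out, the last holds). Time passes only in rows, so rows that do not move let the fingers close. It gives the time, the measured TCP pose, the force, the opening and the grip force at its end, in the units of the state.
- env.observe(): the state, without advancing time (a new reading comes with each control period).
- env.get_image(name): name is "side" or "top" or "wrist"; returns a dict with "color" (400x640x3 uint8, blue, green, red), "camera_matrix" (3x3 intrinsics, pixels), "eye" and "orientation" of the camera in the world. Camera axes: x right, y up, looking along -z (the intrinsics and any distortion apply to the point x, -y, -z); pixel columns grow to the right and rows downward; lengths in m; the calibration is good to about 2 mm. A picture is of the moment at which its call begins. There is no depth.
- env.close_job(): hands the job in; it is judged then, once.
Trained networks look in a picture, given as the dict that the camera call returned (one of the last four; its "shot" number tells which), for a name from the list of things; names that differ only in an ending like _2 or _b are one class to them, and where a whole thing is asked for, a point or a joint stands for the part that bears it (a point fixed in the world has none). Each returns a list of dicts, best first, with "p" (0 to 1); they miss things now and then, are a little off and sometimes report something else, mostly with a low value. They report only what shows in the picture. A call takes as long as a camera call. They do not tell look-alikes from the thing itself.
- env.look_for(query, picture): "box" ([left, top, right, bottom] in pixels, round what is visible of it).
- env.tip_of(query, picture): "location" ([column, row] in pixels: a listed point, or the origin of a listed thing).
The state is a dict: "time_s": time; "q": joint angles; "qvel": joint speeds; "joint_efforts": joint torques, N m; "position": TCP position; "tool_rot": TCP orientation; "ft_force": force on the tool from outside, world axes, zero at the start; "wrist_torque": the same for the moment, N m; "grip_width": finger opening in m; "gripper_force": force on a finger pad.
Only numpy, scipy, OpenCV 4.12 (cv2) and the standard library are available. Lean on these libraries where they do the work, as an engineer would, in place of code of your own. Each camera call takes 0.05 s, during which the arm holds its last target. There are 200 camera calls.

## Task

Lay the stone tablet gently flat in the nest of the marking jig, swing the toggle clamp's handle over centre so that its arm holds the tablet down, and with it clamped draw the scribing slide all the way to its end stop. Then swing the clamp back fully open, leaving the marked tablet lying in the nest and the slide at its stop. Leave the other stones and tools where they are.

Things in the scene. Friction and masses are not known exactly. Their poses are not given: they have to be found in the camera images.
- tablet: The loose pale stone tablet to be marked: a plain flat rectangular slab 110 long (its x) x 60 wide (its y) x 45 high (its z), about 0.5 to 0.85 kg. Origin: centre of its underside. Starts flat on the table at any of three places, right near, right far or left near, at any yaw; the two other places hold the block and the drum.
- jig: The marking jig, a plywood plate 12 thick fixed to the table; position and yaw vary. Origin on the table; x points away from the robot, y left along the slide track, z up. Plate x -130 to 55, y -200 to 215 (mm). Nest centred at (0, -100); the clamp's steel cheeks at x -18 to 18, y -25 to 55, up to z 85; slide track along y at x -100, dark stop block at each end.
- hood (a point): Underside centre of the grey dust extraction head, fixed on the jig at (22, 150, 210) mm: a box 105 (x) x 85 (y) x 45 high above this point, on a pipe of radius 14 at jig (30, 190). It hangs over where the closed clamp handle lies, so a vertical gripper is blocked there: come in tilted about 40 degrees, the tool's back leaning to the jig's -y.
- nest (a point): Centre of the nest's floor (z 12 above the table), axes as the jig's. The nest is a wooden frame open at the top, opening 68 along x by 118 along y, fences 12 wide and 12 high above the floor, so the tablet lies in it with its long side along the jig's y (either way round) with 4 clearance all round; its top is then 57 above the table.
- clamp_handle (a joint): Toggle clamp handle angle (rad) about an axis along the jig's x at point handle_pivot. 0 = fully open: handle 85 degrees up from the jig's +y. Grows as it swings over to +y and down; about 1.0 = clamped on the tablet, 28 degrees above level; stop 1.06. An over-centre mechanism drives it from the middle (0.53) to the nearer end, at most about 10 N at the grip. The clamp arm is geared to it.
- handle_pivot (a point): Hinge axis of the clamp handle, in the jig's frame at (0, 35, 60) mm; axes as the jig's.
- handle_grip (a point): Centre line point of the handle's black rubber grip sleeve, 100 from the pivot. The sleeve is round, diameter 20, from 62 to 130 from the pivot; pinch it from both sides along the jig's x, it can turn between the pads as it swings.
- clamp_arm: The clamp's steel arm, origin on its hinge at jig (0, -10, 75) mm. Bar 16 wide, 14 thick, reaching 76 from the hinge, with a round rubber pad of radius 11 at 65 from the hinge. Open: upright, leaning 5 degrees to -y, clear of the nest. As the handle closes it swings down to -y and lies level, pad pressing the tablet with several N.
- scribe_slide (a joint): Travel of the scribing slide along its track (m), starts between 0 and 0.05, grows towards the jig's -y, end stop at 0.263. Friction about 1.5 N; it stays where it is left.
- slide_grip (a point): On the scribing slide's black upright grip fin, 76 above the table. Fin 18 thick along the jig's y (pinch it so), 40 wide along x, top 88 above the table, on a steel block 40 x 44 with its top 50 above the table. A thin scriber arm (z 64 to 72) reaches from the grip 78 towards the jig's +x, just over the tablet's top. At travel 0 this point is at jig (-100, 98) mm.
- block: Bystander: pale stone block 90 x 85 x 100 high, loose. Origin: centre of its underside.
- drum: Bystander: pale turned stone spool, diameter 90, 100 high, standing. Origin: centre of its underside.
- mallet: Bystander: mason's wooden mallet standing on its head left of the jig, diameter 90, 215 high. Origin: centre of its underside.
- finial: Bystander: pale stone ball finial right of the jig, diameter 110, 146 high. Origin: centre of its underside.
- chisel: Bystander: steel chisel 197 long, 24 wide, 18 high, lying far right. Origin under its middle, x along it.
- brush: Bystander: dark wooden brush lying left of the jig, about 200 long and under 40 high. Origin under its middle, x along it.
Things that resemble listed ones, but are neither listed nor needed, are in the scene too. What is shaped like the tablet but pink or yellow is not meant.

How it is judged:
By the outcome, as a careful person would: the job done as asked, in the order asked, and still so for the second after the job is handed in, with the robot touching nothing.
It also fails if it takes over 72 s, if anything falls off the work surface, if the arm or the gripper's body presses on something with over 40 N, if the wrist force passes 120 N, or if a joint passes its speed limit or range.

## Working session

There is one attempt and no reset: what is moved stays moved. The work goes in short steps, Python scripts to look and compute and a tool call to move; the robot and the scene stay as the last step left them, time stands still between calls to the robot, and variables do not carry over. Pictures are saved under pics/ and viewed, at most 11 in all, crops included, and the job is handed in when it is done.

Besides the shell and the picture viewer there is one more tool, called after "Emit:" as name(argument=value, ...), one argument or row to a line, values as JSON. arm_command: Moves the arm, as the interface text tells. Its arguments: {"type":"object","properties":{"deltas":{"type":"array"},"squeeze":{"type":"number"}},"required":["deltas"]}

```bash
mkdir -p pics; cat > h.py <<'E'
import numpy as np, cv2
from rig import env
def ray(p,px):
    K=np.array(p["camera_matrix"]);d=np.linalg.inv(K)@[px[0],px[1],1.];d=np.array([d[0],-d[1],-d[2]])
    return np.array(p["eye"]),np.array(p["orientation"])@d
def onz(p,px,z):
    e,d=ray(p,px);return e+d*(z-e[2])/d[2]
def proj(p,X):
    c=np.array(p["orientation"]).T@(np.array(X)-np.array(p["eye"]));c=np.array([c[0],-c[1],-c[2]])
    u=np.array(p["camera_matrix"])@c;return u[:2]/u[2]
def tri(obs):
    A=np.zeros((3,3));b=np.zeros(3)
    for p,px in obs:
        e,d=ray(p,px);d=d/np.linalg.norm(d);M=np.eye(3)-np.outer(d,d);A+=M;b+=M@e
    return np.linalg.solve(A,b)
E
python3 - <<'E'
from h import *
np.set_printoptions(precision=3,suppress=True)
s=env.get_image("side");t=env.get_image("top")
cv2.imwrite("pics/a.png",np.vstack([s["color"],t["color"]])[:, :] if 0 else cv2.resize(np.vstack([s["color"],t["color"]]),(480,600)))
cv2.imwrite("pics/t.png",t["color"]);cv2.imwrite("pics/s.png",s["color"])
for n in ["tablet","jig","hood","nest","handle_pivot","handle_grip","clamp_arm","slide_grip","block","drum","mallet","finial","chisel","brush"]:
    for nm,p in (("s",s),("t",t)):
        print(n,nm,[(np.round(r["location"]).tolist(),round(r["p"],2)) for r in env.tip_of(n,p)][:4])
print(s["eye"],t["eye"],t["orientation"],t["camera_matrix"],[k for k in t])
for p in(s,t):
  print([(np.round(r["box"]).tolist(),round(r["p"],2)) for r in env.look_for("tablet",p)][:4])
print(env.pinch_z,env.observe())
E
```

```text
tablet s [([230.0, 193.0], 0.84), ([253.0, 162.0], 0.81), ([274.0, 209.0], 0.73), ([219.0, 167.0], 0.65)]
tablet t [([205.0, 235.0], 0.77), ([284.0, 252.0], 0.76), ([189.0, 278.0], 0.72), ([193.0, 188.0], 0.32)]
jig s [([341.0, 203.0], 0.77)]
jig t [([302.0, 178.0], 0.67)]
hood s [([324.0, 138.0], 0.71)]
hood t [([254.0, 167.0], 0.78)]
nest s [([359.0, 215.0], 0.65)]
nest t [([336.0, 176.0], 0.69)]
handle_pivot s [([337.0, 186.0], 0.88)]
handle_pivot t [([294.0, 180.0], 0.79)]
handle_grip s [([334.0, 165.0], 0.63)]
handle_grip t [([294.0, 171.0], 0.51)]
clamp_arm s [([345.0, 191.0], 0.66), ([255.0, 162.0], 0.62)]
clamp_arm t [([308.0, 172.0], 0.6)]
slide_grip s [([310.0, 190.0], 0.68), ([343.0, 188.0], 0.3)]
slide_grip t [([288.0, 208.0], 0.56), ([214.0, 157.0], 0.27)]
block s [([339.0, 296.0], 0.83)]
block t [([406.0, 234.0], 0.84)]
drum s [([383.0, 290.0], 0.62)]
drum t [([418.0, 194.0], 0.64)]
mallet s [([322.0, 142.0], 0.53)]
mallet t [([213.0, 155.0], 0.83)]
finial s [([412.0, 250.0], 0.72), ([411.0, 323.0], 0.42)]
finial t [([399.0, 147.0], 0.81)]
chisel s []
chisel t [([459.0,
[... 530 characters left out ...]
, 0.6)]
[([174.0, 264.0, 208.0, 295.0], 0.97), ([215.0, 263.0, 253.0, 291.0], 0.95), ([186.0, 225.0, 223.0, 252.0], 0.91), ([273.0, 234.0, 298.0, 267.0], 0.87)]
-0.0187 {'time_s': 1.6, 'q': array([ 63.582,  21.806,  74.336,   0.001,  83.856, -12.338]), 'qvel': array([-0.031, -0.122,  0.029,  0.038,  0.001, -0.069]), 'joint_efforts': array([ -0.001, -44.834, -23.146,  -0.   ,   0.001,  -0.   ]), 'position': array([0.134, 0.533, 0.231]), 'tool_rot': array([[-0.97 ,  0.243, -0.   ],
       [ 0.243,  0.97 ,  0.   ],
       [ 0.   ,  0.   , -1.   ]]), 'ft_force': array([0.242, 0.128, 0.547]), 'wrist_torque': array([-0.078,  0.02 ,  0.011]), 'gripper_force': 0.0, 'grip_width': 0.08545738637103048}
```

View pics/t.png

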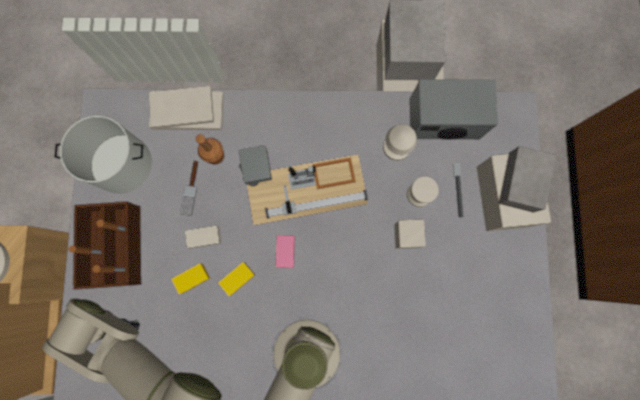

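View pics/s.png

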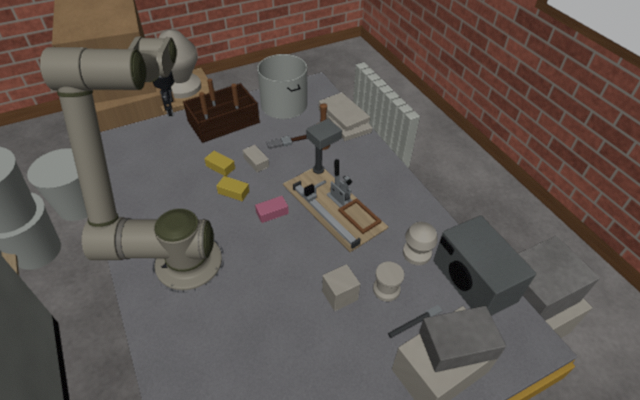

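The top view shows the following tablet-like slabs:
- Pale slab at (202,237).
- Yellow slabs at (190,278) and (236,279).
- Pink slab at (285,252).
- A large pale plate at (185,107), which is too big.

The pale slab at (202,237), in the left near place, fits the description. I'll confirm it in a crop.

```bash
python3 - <<'E'
from h import *
np.set_printoptions(precision=3,suppress=True)
t=env.get_image("top");s=env.get_image("side");w=env.get_image("wrist")
c=t["color"]
cv2.imwrite("pics/c1.png",np.vstack([cv2.resize(c[130:300,160:400],(720,510),interpolation=cv2.INTER_CUBIC)]))
m=(cv2.cvtColor(c,cv2.COLOR_BGR2HSV)[...,2]>150).astype(np.uint8);m[:225]=0;m[252:]=0;m[:,:183]=0;m[:,224:]=0
ct=max(cv2.findContours(m,0,1)[0],key=cv2.contourArea)
P=np.array([onz(t,q[0],.045)[:2] for q in ct],np.float32);print("tablet",cv2.minAreaRect(P*1000))
print("tab side/top tri",tri([(s,env.tip_of("tablet",s)[1]["location"]),(t,[205,235])]))
for n in ["nest","handle_pivot","slide_grip","hood","jig","handle_grip","mallet","finial","brush"]:
    a=env.tip_of(n,s);b=env.tip_of(n,t)
    print(n,tri([(s,a[0]["location"]),(t,b[0]["location"])]), [(r["location"],round(r["p"],2)) for r in env.tip_of(n,w)][:2])
print(w["eye"],w["orientation"],w["camera_matrix"])
print("wrist tablets",[(r["box"],r["p"]) for r in env.look_for("tablet",w)])
E
```

```text
tablet ((394.40191650390625, 366.38482666015625), (63.484458923339844, 114.02652740478516), 9.552947044372559)
tab side/top tri [ 0.464  0.48  -0.471]
nest [ 0.625 -0.087  0.02 ] []
handle_pivot [0.59  0.034 0.067] []Traceback (most recent call last):
  File "<stdin>", line 12, in <module>
IndexError: list index out of range
```

View pics/c1.png

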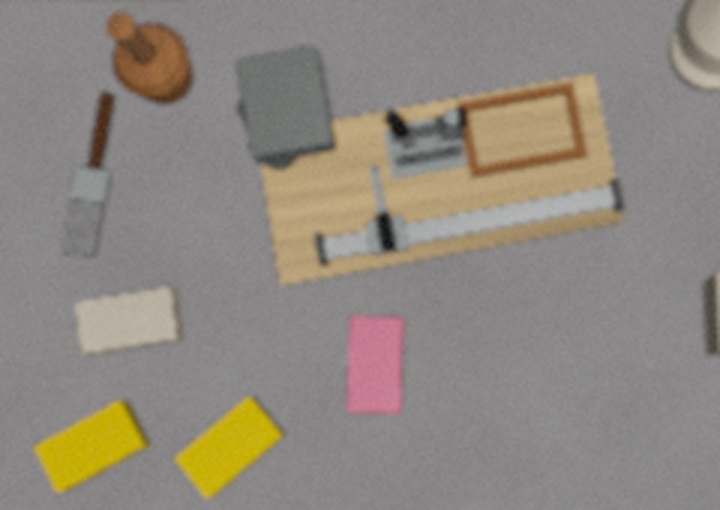

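The crop confirms it: the pale slab at crop (127,320) is the tablet, and the others are yellow or pink. Jig yaw is about 10 degrees, and the nest frame is at crop (525,130). I'm moving above the tablet for a closer look.

Emit:
arm_command(
  deltas=[
    {"dx": -0.036, "dy": -0.012, "dz": -0.006},
    {"dx": -0.036, "dy": -0.012, "dz": -0.006},
    {"dx": -0.036, "dy": -0.012, "dz": -0.006},
    {"dx": -0.036, "dy": -0.012, "dz": -0.006},
    {"dx": -0.036, "dy": -0.012, "dz": -0.006},
    {"dx": -0.036, "dy": -0.012, "dz": -0.006},
    {"dx": -0.036, "dy": -0.012, "dz": -0.006},
    {"dx": -0.036, "dy": -0.012, "dz": -0.006},
    {"rz": 0.145},
    {"rz": 0.145},
    {"rz": 0.145},
    {"rz": 0.145},
  ],
)

```text
invalid input
```

Emit:
arm_command(
  deltas=[
    {"rz": 0.145},
    {"rz": 0.145},
    {"rz": 0.145},
    {"rz": 0.145},
    {},
    {},
  ],
)

```text
invalid input
```

```bash
cat >> h.py <<'E'
from scipy.spatial.transform import Rotation as Ro
from scipy.optimize import least_squares
def plan(P,R,n,o=None):
    o=o or env.observe();p0=np.array(o["position"]);R0=np.array(o["tool_rot"])
    def run(v):
        p=p0.copy();r=R0.copy()
        for _ in range(n): p=p+r@v[:3];r=r@Ro.from_rotvec(v[3:]).as_matrix()
        return p,r
    def f(v):
        p,r=run(v);return np.r_[(p-P)*5,Ro.from_matrix(r.T@R).as_rotvec()]
    rv=Ro.from_matrix(R0.T@R).as_rotvec()
    v=least_squares(f,np.r_[R0.T@(np.array(P)-p0),rv]/n,xtol=1e-12,ftol=1e-12).x
    print(n,"rows d",np.round(v[:3],4),"r",np.round(v[3:],4),"turn",np.round(np.degrees(np.linalg.norm(v[3:])),1),"cost",np.round(np.abs(f(v)).max(),5))
def rot(y,z):
    y=np.array(y,float);z=np.array(z,float);z/=np.linalg.norm(z);y-=z*(y@z);y/=np.linalg.norm(y)
    return np.c_[np.cross(y,z),y,z]
E
python3 - <<'E'
from h import *
np.set_printoptions(precision=3,suppress=True)
o=env.observe();print(o["time_s"],o["q"],o["position"],o["tool_rot"])
w=env.get_image("wrist");cv2.imwrite("pics/w1.png",w["color"])
print(w["eye"],w["orientation"],w["camera_matrix"])
for n in ["tablet","nest","slide_grip","handle_pivot","brush"]: print(n,[(np.round(r["location"]),round(r["p"],2)) for r in env.tip_of(n,w)][:3])
E
```

```text
2.2 [ 63.582  21.808  74.335  -0.001  83.858 -12.337] [0.134 0.533 0.231] [[-0.97   0.243  0.   ]
 [ 0.243  0.97  -0.   ]
 [-0.    -0.    -1.   ]]
[0.064 0.551 0.374] [[ 0.244 -0.931 -0.271]
 [ 0.97   0.235  0.068]
 [ 0.    -0.279  0.96 ]] [[357.784   0.    314.337]
 [  0.    357.784 200.686]
 [  0.      0.      1.   ]]
tablet [(array([236., 390.]), 0.81), (array([104., 319.]), 0.81), (array([232., 288.]), 0.78)]
nest []
slide_grip []
handle_pivot [(array([235., 390.]), 0.31)]
brush []
```

View pics/w1.png

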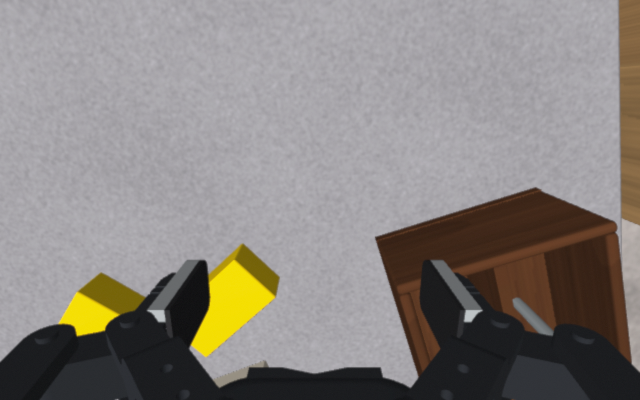

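The wrist view shows only yellow slabs and the tool crate; the arm hasn't moved because the call was refused. I'll retry with every key filled in.

Emit:
arm_command(
  deltas=[
    {"rx": 0, "ry": 0, "rz": 0, "dx": -0.036, "dy": -0.012, "dz": -0.006, "fingers": 0.085},
    {"rx": 0, "ry": 0, "rz": 0, "dx": -0.036, "dy": -0.012, "dz": -0.006, "fingers": 0.085},
    {"rx": 0, "ry": 0, "rz": 0, "dx": -0.036, "dy": -0.012, "dz": -0.006, "fingers": 0.085},
    {"rx": 0, "ry": 0, "rz": 0, "dx": -0.036, "dy": -0.012, "dz": -0.006, "fingers": 0.085},
    {"rx": 0, "ry": 0, "rz": 0, "dx": -0.036, "dy": -0.012, "dz": -0.006, "fingers": 0.085},
    {"rx": 0, "ry": 0, "rz": 0, "dx": -0.036, "dy": -0.012, "dz": -0.006, "fingers": 0.085},
    {"rx": 0, "ry": 0, "rz": 0, "dx": -0.036, "dy": -0.012, "dz": -0.006, "fingers": 0.085},
    {"rx": 0, "ry": 0, "rz": 0, "dx": -0.036, "dy": -0.012, "dz": -0.006, "fingers": 0.085},
  ],
)

```text
time_s: 3.3
position: [0.391, 0.3692, 0.2797]
tool_rot: [[-0.97, 0.243, 0.0], [0.243, 0.97, 0.0], [-0.0, 0.0, -1.0]]
ft_force: [-0.3, 1.0, -0.6]
grip_width: 0.0852
gripper_force: 0.0
```

Emit:
arm_command(
  deltas=[
    {"rx": 0, "ry": 0, "rz": 0.145, "dx": 0, "dy": 0, "dz": 0, "fingers": 0.085},
    {"rx": 0, "ry": 0, "rz": 0.145, "dx": 0, "dy": 0, "dz": 0, "fingers": 0.085},
    {"rx": 0, "ry": 0, "rz": 0.145, "dx": 0, "dy": 0, "dz": 0, "fingers": 0.085},
    {"rx": 0, "ry": 0, "rz": 0.145, "dx": 0, "dy": 0, "dz": 0, "fingers": 0.085},
    {"rx": 0, "ry": 0, "rz": 0.145, "dx": 0, "dy": 0, "dz": 0, "fingers": 0.085},
    {"rx": 0, "ry": 0, "rz": 0.145, "dx": 0, "dy": 0, "dz": 0, "fingers": 0.085},
    {"rx": 0, "ry": 0, "rz": 0.145, "dx": 0, "dy": 0, "dz": 0, "fingers": 0.085},
    {"rx": 0, "ry": 0, "rz": 0.145, "dx": 0, "dy": 0, "dz": 0, "fingers": 0.085},
    {"rx": 0, "ry": 0, "rz": 0, "dx": 0, "dy": 0, "dz": 0, "fingers": 0.085},
  ],
)

```text
time_s: 4.2
position: [0.3898, 0.3702, 0.2793]
tool_rot: [[-0.163, 0.987, -0.0], [0.987, 0.163, -0.0], [-0.0, -0.0, -1.0]]
ft_force: [-0.1, -0.4, 0.4]
grip_width: 0.0851
gripper_force: 0.0
```

```bash
python3 - <<'E'
from h import *
np.set_printoptions(precision=3,suppress=True)
o=env.observe();print(o["time_s"],o["q"],o["position"],o["tool_rot"])
w=env.get_image("wrist");cv2.imwrite("pics/w2.png",w["color"])
print(w["eye"],w["orientation"])
for n in ["tablet","nest","slide_grip","handle_pivot","brush"]: print(n,[(np.round(r["location"]),round(r["p"],2),onz(w,r["location"],0)) for r in env.tip_of(n,w)][:3])
E
```

```text
4.2 [30.902 18.837 70.936 -0.    90.229 21.521] [0.39  0.37  0.279] [[-0.163  0.987 -0.   ]
 [ 0.987  0.163 -0.   ]
 [-0.    -0.    -1.   ]]
[0.377 0.441 0.422] [[ 0.987 -0.156 -0.045]
 [ 0.162  0.947  0.276]
 [-0.001 -0.28   0.96 ]]
tablet [(array([200., 115.]), 0.86, array([0.251, 0.4  , 0.   ])), (array([316., 163.]), 0.79, array([0.391, 0.366, 0.   ])), (array([188., 241.]), 0.71, array([0.248, 0.242, 0.   ]))]
nest [(array([476., 140.]), 0.53, array([0.572, 0.423, 0.   ]))]
slide_grip []
handle_pivot []
brush [(array([479., 141.]), 0.56, array([0.576, 0.422, 0.   ]))]
```

View pics/w2.png

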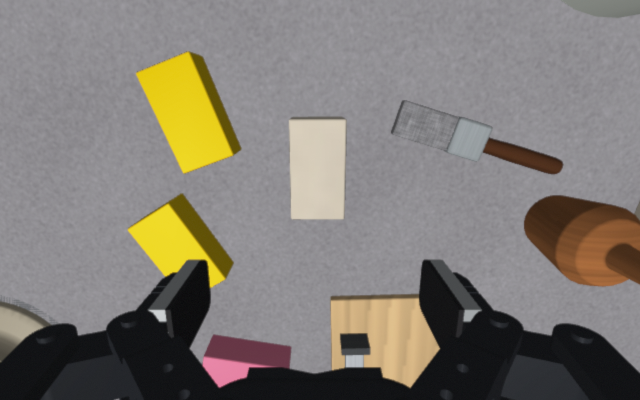

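The wrist view shows the pale tablet at (317,168), aligned with the image axes. The brush is at (480,135), the mallet at (580,240), and the jig's near-left corner at (332,297).

```bash
python3 - <<'E'
from h import *
np.set_printoptions(precision=4,suppress=True)
w=env.get_image("wrist");c=w["color"].astype(int)
roi=np.zeros(c.shape[:2],np.uint8);roi[100:240,270:365]=1
m=((c[...,2]-c[...,0]>12)&(c[...,2]>150)).astype(np.uint8)*roi
ct=max(cv2.findContours(m,0,1)[0],key=cv2.contourArea)
P=np.array([onz(w,q[0],.045)[:2] for q in ct],np.float32);r=cv2.minAreaRect(P*1000);print(r)
a=np.radians(r[2]);
if r[1][0]>r[1][1]: a-=np.pi/2   # short-axis direction
ys=np.array([np.cos(a),np.sin(a),0]);ys*=np.sign(ys[0]);lg=np.array([-ys[1],ys[0],0])
C=np.r_[np.array(r[0])/1000,0]; print(C,ys)
G=C-lg*.018;G[2]=.010
R=rot(ys,[0,0,-1])
o=env.observe()
plan(G+[0,0,.10],R,5,o);print(G)
E
```

```text
((392.57196044921875, 365.7908935546875), (59.25377655029297, 108.8158187866211), 9.437821388244629)
[0.3926 0.3658 0.    ] [0.9865 0.164  0.    ]
5 rows d [-0.0046  0.0004  0.0339] r [ 0.     -0.      0.0003] turn 0.0 cost 0.0
[0.3955 0.348  0.01  ]
```

Emit:
arm_command(
  deltas=[
    {"rx": 0, "ry": 0, "rz": 0, "dx": -0.0046, "dy": 0.0004, "dz": 0.034, "fingers": 0.085},
    {"rx": 0, "ry": 0, "rz": 0, "dx": -0.0046, "dy": 0.0004, "dz": 0.034, "fingers": 0.085},
    {"rx": 0, "ry": 0, "rz": 0, "dx": -0.0046, "dy": 0.0004, "dz": 0.034, "fingers": 0.085},
    {"rx": 0, "ry": 0, "rz": 0, "dx": -0.0046, "dy": 0.0004, "dz": 0.034, "fingers": 0.085},
    {"rx": 0, "ry": 0, "rz": 0, "dx": -0.0046, "dy": 0.0004, "dz": 0.034, "fingers": 0.085},
    {"rx": 0, "ry": 0, "rz": 0, "dx": 0, "dy": 0, "dz": 0.025, "fingers": 0.085},
    {"rx": 0, "ry": 0, "rz": 0, "dx": 0, "dy": 0, "dz": 0.025, "fingers": 0.085},
    {"rx": 0, "ry": 0, "rz": 0, "dx": 0, "dy": 0, "dz": 0.025, "fingers": 0.085},
    {"rx": 0, "ry": 0, "rz": 0, "dx": 0, "dy": 0, "dz": 0.015, "fingers": 0.085},
    {"rx": 0, "ry": 0, "rz": 0, "dx": 0, "dy": 0, "dz": 0.01, "fingers": 0.085},
    {"rx": 0, "ry": 0, "rz": 0, "dx": 0, "dy": 0, "dz": 0, "fingers": 0.085},
    {"rx": 0, "ry": 0, "rz": 0, "dx": 0, "dy": 0, "dz": 0, "fingers": 0.085},
  ],
)

```text
time_s: 5.75
position: [0.3959, 0.3481, 0.0099]
tool_rot: [[-0.165, 0.986, 0.001], [0.986, 0.165, 0.0], [0.0, 0.001, -1.0]]
ft_force: [-1.0, 0.1, 0.4]
grip_width: 0.0854
gripper_force: 0.0
```

Emit:
arm_command(
  deltas=[
    {"rx": 0, "ry": 0, "rz": 0, "dx": 0, "dy": 0, "dz": 0, "fingers": 0.05},
    {"rx": 0, "ry": 0, "rz": 0, "dx": 0, "dy": 0, "dz": 0, "fingers": 0.05},
    {"rx": 0, "ry": 0, "rz": 0, "dx": 0, "dy": 0, "dz": 0, "fingers": 0.05},
    {"rx": 0, "ry": 0, "rz": 0, "dx": 0, "dy": 0, "dz": 0, "fingers": 0.05},
    {"rx": 0, "ry": 0, "rz": 0, "dx": 0, "dy": 0, "dz": 0, "fingers": 0.05},
    {"rx": 0, "ry": 0, "rz": 0, "dx": 0, "dy": 0, "dz": 0, "fingers": 0.05},
  ],
  squeeze=70,
)

```text
time_s: 6.35
position: [0.3962, 0.3482, 0.0106]
tool_rot: [[-0.164, 0.986, 0.002], [0.986, 0.164, 0.001], [0.001, 0.002, -1.0]]
ft_force: [-0.6, -1.4, 7.8]
grip_width: 0.059
gripper_force: 76.6
```

Emit:
arm_command(
  deltas=[
    {"rx": 0, "ry": 0, "rz": 0, "dx": 0, "dy": 0, "dz": -0.01, "fingers": 0.05},
    {"rx": 0, "ry": 0, "rz": 0, "dx": 0, "dy": 0, "dz": -0.03, "fingers": 0.05},
    {"rx": 0, "ry": 0, "rz": 0, "dx": 0, "dy": 0, "dz": -0.04, "fingers": 0.05},
    {"rx": 0, "ry": 0, "rz": 0, "dx": 0, "dy": 0, "dz": -0.04, "fingers": 0.05},
    {"rx": 0, "ry": 0, "rz": 0, "dx": 0, "dy": 0, "dz": -0.04, "fingers": 0.05},
    {"rx": 0, "ry": 0, "rz": 0, "dx": 0, "dy": 0, "dz": -0.04, "fingers": 0.05},
  ],
)

```text
time_s: 6.95
position: [0.3945, 0.3473, 0.2109]
tool_rot: [[-0.164, 0.986, -0.002], [0.986, 0.164, -0.001], [-0.001, -0.002, -1.0]]
ft_force: [0.3, 0.6, -8.1]
grip_width: 0.0591
gripper_force: 79.3
```

Emit:
arm_command(
  deltas=[
    {"rx": 0, "ry": 0, "rz": 0, "dx": -0.031, "dy": 0.0105, "dz": -0.018, "fingers": 0.05},
    {"rx": 0, "ry": 0, "rz": 0, "dx": -0.031, "dy": 0.0105, "dz": -0.018, "fingers": 0.05},
    {"rx": 0, "ry": 0, "rz": 0, "dx": -0.031, "dy": 0.0105, "dz": -0.018, "fingers": 0.05},
    {"rx": 0, "ry": 0, "rz": 0, "dx": -0.031, "dy": 0.0105, "dz": -0.018, "fingers": 0.05},
    {"rx": 0, "ry": 0, "rz": 0, "dx": -0.031, "dy": 0.0105, "dz": -0.018, "fingers": 0.05},
    {"rx": 0, "ry": 0, "rz": 0, "dx": -0.031, "dy": 0.0105, "dz": -0.018, "fingers": 0.05},
    {"rx": 0, "ry": 0, "rz": 0, "dx": -0.031, "dy": 0.0105, "dz": -0.018, "fingers": 0.05},
    {"rx": 0, "ry": 0, "rz": 0, "dx": -0.031, "dy": 0.0105, "dz": -0.018, "fingers": 0.05},
    {"rx": 0, "ry": 0, "rz": 0, "dx": -0.031, "dy": 0.0105, "dz": -0.018, "fingers": 0.05},
    {"rx": 0, "ry": 0, "rz": 0, "dx": -0.031, "dy": 0.0105, "dz": -0.018, "fingers": 0.05},
    {"rx": 0, "ry": 0, "rz": 0, "dx": 0, "dy": 0, "dz": 0, "fingers": 0.05},
  ],
)

```text
time_s: 8.05
position: [0.5512, 0.0561, 0.3904]
tool_rot: [[-0.16, 0.987, 0.001], [0.987, 0.16, -0.001], [-0.002, 0.001, -1.0]]
ft_force: [-0.0, 0.9, -7.8]
grip_width: 0.059
gripper_force: 79.6
```

```bash
python3 - <<'E'
from h import *
import pickle
np.set_printoptions(precision=3,suppress=True)
o=env.observe();print(o["time_s"],o["q"],o["position"])
w=env.get_image("wrist");cv2.imwrite("pics/w3.png",w["color"]);pickle.dump(w,open("w3.pkl","wb"))
for n,z in [("nest",.012),("slide_grip",.076),("handle_pivot",.06),("handle_grip",.16),("hood",.21),("jig",0),("clamp_arm",.075)]: print(n,[(np.round(r["location"],1),round(r["p"],2),onz(w,r["location"],z)) for r in env.tip_of(n,w)][:2])
E
```

```text
8.05 [ -6.402  19.089  52.948  -0.075 107.872 -15.63 ] [0.551 0.056 0.39 ]
nest []
slide_grip []
handle_pivot []
handle_grip []
hood []
jig []
clamp_arm []
```

View pics/w3.png

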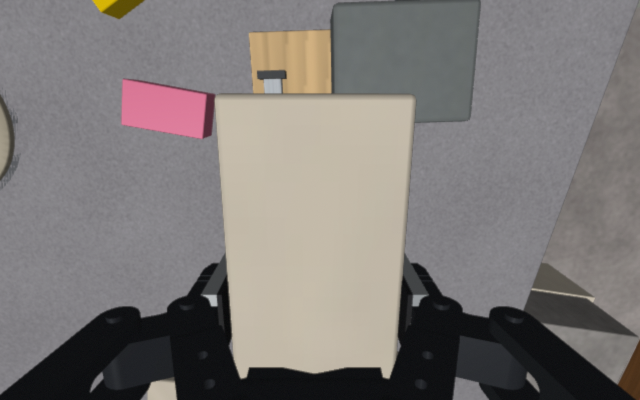

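The held tablet blocks the wrist view. Only the jig's near-left corner at (250,32) and the hood at (405,60) show. I'll fit the jig from the earlier top view and plan a tilted wrist view from the jig's right.

```bash
python3 - <<'E'
from h import *
np.set_printoptions(precision=4,suppress=True)
t=env.get_image("top"); c=cv2.imread("pics/t.png")
cv2.imwrite("pics/t2.png",t["color"])
# plate outline (z=.012): gradient-based fit of plate edges on upscaled image
g=cv2.cvtColor(c,cv2.COLOR_BGR2LAB)[...,2].astype(np.float32); g=cv2.GaussianBlur(g,(0,0),.7)
def W(x0,y0,a,X,Y,z):
    return np.stack([x0+np.cos(a)*X-np.sin(a)*Y,y0+np.sin(a)*X+np.cos(a)*Y,np.full_like(X,z)],-1)
def val(P):
    q=np.array([proj(t,p) for p in P],np.float32);return cv2.remap(g,q[:,0][None],q[:,1][None],cv2.INTER_LINEAR)[0]
u=np.linspace(0,1,60)
segs=[(-.130+0*u,-.19+.395*u,(-1,0)),(-.12+.165*u,-.2+0*u,(0,-1)),(.055+0*u,-.19+.12*u,(1,0)),(-.12+.08*u,.215+0*u,(0,1))]
def cost(v):
    s=0
    for X,Y,n in segs:
        for d in (.003,):
            s+=np.sum(val(W(*v,X-n[0]*d,Y-n[1]*d,.012))-val(W(*v,X+n[0]*d,Y+n[1]*d,.012)))
    return -s
from scipy.optimize import minimize
best=None
for dx in(-.006,0,.006):
  for dy in (-.006,0,.006):
    r=minimize(cost,[.608+dx,.011+dy,np.radians(9.5)],method="Nelder-Mead",options=dict(initial_simplex=[[.608+dx,.011+dy,.165],[.614+dx,.011+dy,.165],[.608+dx,.017+dy,.165],[.608+dx,.011+dy,.2]]))
    if best is None or r.fun<best.fun: best=r
v=best.x;print("jig",v,np.degrees(v[2]),best.fun)
J=lambda x,y,z:W(*v,np.array([x]),np.array([y]),z)[0]
print("nest",J(0,-.1,.012),"pred px nest/pivot/hood",proj(t,J(0,-.1,.012)),proj(t,J(0,.035,.06)),proj(t,J(.022,.15,.21)))
a=v[2];X=np.array([np.cos(a),np.sin(a),0]);Y=np.array([-np.sin(a),np.cos(a),0])
th=np.radians(20)
plan([.60,-.28,.42],rot(X,[*(Y[:2]*np.sin(th)),-np.cos(th)]),9)
E
```

```text
jig [0.6078 0.008  0.1932] 11.067223432692058 -2902.232421875
nest [ 0.627  -0.0901  0.    ] pred px nest/pivot/hood [333.3804 174.1974] [296.7612 180.9174] [256.2135 166.8974]
9 rows d [-0.0374 -0.0012 -0.0093] r [ 0.0005  0.0388 -0.003 ] turn 2.2 cost 0.0
```

Emit:
arm_command(
  deltas=[
    {"rx": 0, "ry": 0.039, "rz": -0.003, "dx": -0.037, "dy": -0.001, "dz": -0.009, "fingers": 0.05},
    {"rx": 0, "ry": 0.039, "rz": -0.003, "dx": -0.037, "dy": -0.001, "dz": -0.009, "fingers": 0.05},
    {"rx": 0, "ry": 0.039, "rz": -0.003, "dx": -0.037, "dy": -0.001, "dz": -0.009, "fingers": 0.05},
    {"rx": 0, "ry": 0.039, "rz": -0.003, "dx": -0.037, "dy": -0.001, "dz": -0.009, "fingers": 0.05},
    {"rx": 0, "ry": 0.039, "rz": -0.003, "dx": -0.037, "dy": -0.001, "dz": -0.009, "fingers": 0.05},
    {"rx": 0, "ry": 0.039, "rz": -0.003, "dx": -0.037, "dy": -0.001, "dz": -0.009, "fingers": 0.05},
    {"rx": 0, "ry": 0.039, "rz": -0.003, "dx": -0.037, "dy": -0.001, "dz": -0.009, "fingers": 0.05},
    {"rx": 0, "ry": 0.039, "rz": -0.003, "dx": -0.037, "dy": -0.001, "dz": -0.009, "fingers": 0.05},
    {"rx": 0, "ry": 0.039, "rz": -0.003, "dx": -0.037, "dy": -0.001, "dz": -0.009, "fingers": 0.05},
    {"rx": 0, "ry": 0, "rz": 0, "dx": 0, "dy": 0, "dz": 0, "fingers": 0.05},
  ],
)

```text
time_s: 9.5
position: [0.5957, -0.279, 0.4051]
tool_rot: [[-0.17, 0.983, -0.068], [0.92, 0.183, 0.348], [0.354, -0.003, -0.935]]
ft_force: [1.4, -1.5, -8.4]
grip_width: 0.0591
gripper_force: 82.4
```

```bash
python3 - <<'E'
from h import *
import pickle
np.set_printoptions(precision=3,suppress=True)
o=env.observe();print(o["time_s"],o["q"],o["position"])
w=env.get_image("wrist");pickle.dump(w,open("w4.pkl","wb"))
im=w["color"].copy()
v=[.6078,.008,.1932]
def J(x,y,z):
    a=v[2];return [v[0]+np.cos(a)*x-np.sin(a)*y,v[1]+np.sin(a)*x+np.cos(a)*y,z]
for p in [(0,-.1,.012),(-.034,-.159,.024),(.034,-.159,.024),(-.034,-.041,.024),(.034,-.041,.024),(-.13,-.2,.012),(.055,-.2,.012),(-.13,.215,.012),(0,.035,.06),(-.1,.098,.076)]:
    cv2.circle(im,tuple(int(round(k)) for k in proj(w,J(*p))),2,(0,0,255),-1)
cv2.imwrite("pics/w4.png",im)
for n,z in [("nest",.012),("slide_grip",.076),("handle_pivot",.06),("handle_grip",.16),("hood",.21),("jig",0),("clamp_arm",.075)]: print(n,[(np.round(r["location"],1),round(r["p"],2),onz(w,r["location"],z)) for r in env.tip_of(n,w)][:2])
E
```

```text
9.5 [-40.457  41.957  13.117  19.939 139.7   -37.343] [ 0.596 -0.279  0.405]
nest []
slide_grip []
handle_pivot [(array([360.2,  23.9]), 0.94, array([0.602, 0.044, 0.06 ])), (array([314.2, 219.4]), 0.73, array([ 0.588, -0.25 ,  0.06 ]))]
handle_grip [(array([186.1, 260. ]), 0.52, array([ 0.456, -0.323,  0.16 ]))]
hood []
jig [(array([353.4,  67.1]), 0.94, array([0.605, 0.007, 0.   ]))]
clamp_arm [(array([362.4,  51.6]), 0.62, array([ 0.612, -0.004,  0.075]))]
```

View pics/w4.png

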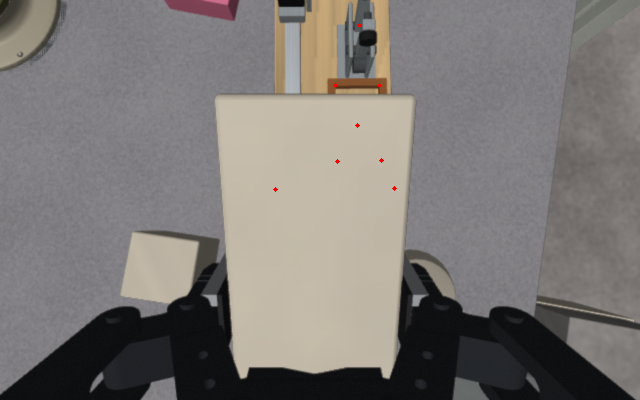

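The overlay matches: the nest's +y corners land on the fence at (335,86) and (380,86), and the pivot dot is on the clamp at (360,24). I'll refine the pose from these edges and plan the placing.

```bash
python3 - <<'E'
from h import *
import pickle
np.set_printoptions(precision=4,suppress=True,linewidth=150)
w=pickle.load(open("w4.pkl","rb"));c=w["color"]
v=[.6078,.008,.1932]
def J(x,y,z):
    a=v[2];return np.array([v[0]+np.cos(a)*x-np.sin(a)*y,v[1]+np.sin(a)*x+np.cos(a)*y,z])
b=cv2.cvtColor(c,cv2.COLOR_BGR2LAB).astype(int)
print("row87 gray",c[87,322:395].mean(1).astype(int))
print("row45 b",b[45,268:284,2],b[45,380:396,2])
print("col357 rows74-96",c[74:97,357].mean(1).astype(int))
for p in [(-.046,-.05,.024),(.046,-.05,.024),(-.034,-.05,.024),(.034,-.05,.024),(0,-.041,.024),(0,-.029,.024),(-.13,.02,.012),(.055,.02,.012)]: print(p,proj(w,J(*p)))
a=v[2];X=np.array([np.cos(a),np.sin(a),0]);Y=np.array([-np.sin(a),np.cos(a),0])
G=J(0,-.118,.012); R=rot(X,[0,0,-1])
plan(G+[0,0,.010+.12],R,10); print(G)
E
```

```text
row87 gray [155 154 154 156 148 124  92  87  87  87  87  87  84  74  55  54  52  52  54  52  53  53  51  51  52  52  52  52  52  56  55  56  56  56  57  56  56
  56  55  55  54  55  55  55  55  55  54  56  56  56  56  55  56  56  58  57  56  72  86  87  87  87  87  89 104 142 156 152 135 116 126 126 127]
row45 b [126 126 126 126 127 127 133 152 153 152 152 152 152 152 152 152] [155 155 155 154 154 154 154 155 154 146 129 127 126 126 126 127]
col357 rows74-96 [135 142 143 140 108  88  86  85  85  85  83  70  55  56  99 144 155 156 154 139 120 140 156]
(-0.046, -0.05, 0.024) [327.7925  91.1963]
(0.046, -0.05, 0.024) [387.1581  90.515 ]
(-0.034, -0.05, 0.024) [335.5325  91.1074]
(0.034, -0.05, 0.024) [379.4114  90.6039]
(0, -0.041, 0.024) [357.3533  85.2154]
(0, -0.029, 0.024) [357.2008  77.7173]
(-0.13, 0.02, 0.012) [274.4586  52.117 ]
(0.055, 0.02, 0.012) [390.1447  50.7515]
10 rows d [0.0101 0.0064 0.0299] r [ 0.0009 -0.0347  0.    ] turn 2.0 cost 0.0
[ 0.6305 -0.1078  0.012 ]
```

Emit:
arm_command(
  deltas=[
    {"rx": 0.001, "ry": -0.035, "rz": 0, "dx": 0.011, "dy": 0.0064, "dz": 0.025, "fingers": 0.05},
    {"rx": 0.001, "ry": -0.035, "rz": 0, "dx": 0.011, "dy": 0.0064, "dz": 0.025, "fingers": 0.05},
    {"rx": 0.001, "ry": -0.035, "rz": 0, "dx": 0.011, "dy": 0.0064, "dz": 0.025, "fingers": 0.05},
    {"rx": 0.001, "ry": -0.035, "rz": 0, "dx": 0.011, "dy": 0.0064, "dz": 0.025, "fingers": 0.05},
    {"rx": 0.001, "ry": -0.035, "rz": 0, "dx": 0.011, "dy": 0.0064, "dz": 0.025, "fingers": 0.05},
    {"rx": 0.001, "ry": -0.035, "rz": 0, "dx": 0.011, "dy": 0.0064, "dz": 0.025, "fingers": 0.05},
    {"rx": 0.001, "ry": -0.035, "rz": 0, "dx": 0.011, "dy": 0.0064, "dz": 0.025, "fingers": 0.05},
    {"rx": 0.001, "ry": -0.035, "rz": 0, "dx": 0.011, "dy": 0.0064, "dz": 0.025, "fingers": 0.05},
    {"rx": 0.001, "ry": -0.035, "rz": 0, "dx": 0.011, "dy": 0.0064, "dz": 0.025, "fingers": 0.05},
    {"rx": 0.001, "ry": -0.035, "rz": 0, "dx": 0.011, "dy": 0.0064, "dz": 0.025, "fingers": 0.05},
    {"rx": 0, "ry": 0, "rz": 0, "dx": 0, "dy": 0, "dz": 0, "fingers": 0.05},
  ],
)

```text
time_s: 11.0
position: [0.6289, -0.1059, 0.1873]
tool_rot: [[-0.195, 0.981, -0.008], [0.981, 0.195, 0.002], [0.003, -0.007, -1.0]]
ft_force: [-0.5, 0.7, -8.2]
grip_width: 0.0586
gripper_force: 82.2
```

```bash
cat >> h.py <<'E'
v=[.6075,.008,.1932]
def J(x,y,z):
    a=v[2];return np.array([v[0]+np.cos(a)*x-np.sin(a)*y,v[1]+np.sin(a)*x+np.cos(a)*y,z])
X=np.array([np.cos(v[2]),np.sin(v[2]),0]);Y=np.array([-X[1],X[0],0]);Z=np.array([0,0,1.])
E
python3 - <<'E'
from h import *
o=env.observe();R=rot(X,[0,0,-1])
print(o["time_s"],o["q"].round(1))
plan(J(0,-.118,.10),R,3,o)
E
```

```text
11.0 [-20.1  32.7  63.   -0.1  84.7 -31.4]
3 rows d [-0.0007  0.0004  0.0291] r [-0.0024 -0.001   0.0009] turn 0.2 cost 0.0
```

Emit:
arm_command(
  deltas=[
    {"rx": -0.0024, "ry": -0.001, "rz": 0.001, "dx": -0.0007, "dy": 0.0004, "dz": 0.029, "fingers": 0.05},
    {"rx": -0.0024, "ry": -0.001, "rz": 0.001, "dx": -0.0007, "dy": 0.0004, "dz": 0.029, "fingers": 0.05},
    {"rx": -0.0024, "ry": -0.001, "rz": 0.001, "dx": -0.0007, "dy": 0.0004, "dz": 0.029, "fingers": 0.05},
    {"rx": 0, "ry": 0, "rz": 0, "dx": 0, "dy": 0, "dz": 0.025, "fingers": 0.05},
    {"rx": 0, "ry": 0, "rz": 0, "dx": 0, "dy": 0, "dz": 0.025, "fingers": 0.05},
    {"rx": 0, "ry": 0, "rz": 0, "dx": 0, "dy": 0, "dz": 0.009, "fingers": 0.05},
    {"rx": 0, "ry": 0, "rz": 0, "dx": 0, "dy": 0, "dz": 0, "fingers": 0.05},
  ],
)

```text
time_s: 11.7
position: [0.6321, -0.1117, 0.0441]
tool_rot: [[-0.188, 0.982, 0.005], [0.982, 0.188, -0.002], [-0.003, 0.004, -1.0]]
ft_force: [-0.9, -0.6, -7.7]
grip_width: 0.0588
gripper_force: 82.2
```

```bash
python3 - <<'E'
from h import *
o=env.observe();R=rot(X,[0,0,-1])
print(o["time_s"],o["position"],o["ft_force"])
plan(J(0,-.118,.0225),R,6,o)
E
```

```text
11.7 [ 0.63205296 -0.11171697  0.04409667] [-0.89561095 -0.64592866 -7.65725589]
6 rows d [ 0.0007 -0.0002  0.0036] r [ 0.0007  0.0005 -0.0007] turn 0.1 cost 0.0
```

Emit:
arm_command(
  deltas=[
    {"rx": 0.002, "ry": 0.0015, "rz": -0.002, "dx": 0.002, "dy": -0.0006, "dz": 0.003, "fingers": 0.05},
    {"rx": 0.002, "ry": 0.0015, "rz": -0.002, "dx": 0.002, "dy": -0.0006, "dz": 0.003, "fingers": 0.05},
    {"rx": 0, "ry": 0, "rz": 0, "dx": 0, "dy": 0, "dz": 0, "fingers": 0.05},
    {"rx": 0, "ry": 0, "rz": 0, "dx": 0, "dy": 0, "dz": 0, "fingers": 0.05},
  ],
)

```text
time_s: 12.1
position: [0.6303, -0.1078, 0.0387]
tool_rot: [[-0.192, 0.981, 0.002], [0.981, 0.192, -0.001], [-0.001, 0.002, -1.0]]
ft_force: [-0.1, -0.4, -7.0]
grip_width: 0.0587
gripper_force: 82.3
```

```bash
python3 - <<'E'
from h import *
o=env.observe();R=rot(X,[0,0,-1])
print(o["time_s"],o["position"],o["ft_force"])
plan(J(0,-.118,.0225),R,6,o)
E
```

```text
12.1 [ 0.63031339 -0.10780473  0.03866024] [-0.09181371 -0.37717778 -7.02897415]
6 rows d [ 0.     -0.      0.0027] r [0.0003 0.0002 0.    ] turn 0.0 cost 0.0
```

Emit:
arm_command(
  deltas=[
    {"rx": 0, "ry": 0, "rz": 0, "dx": 0, "dy": 0, "dz": 0.003, "fingers": 0.05},
    {"rx": 0, "ry": 0, "rz": 0, "dx": 0, "dy": 0, "dz": 0.003, "fingers": 0.05},
    {"rx": 0, "ry": 0, "rz": 0, "dx": 0, "dy": 0, "dz": 0.003, "fingers": 0.05},
    {"rx": 0, "ry": 0, "rz": 0, "dx": 0, "dy": 0, "dz": 0.003, "fingers": 0.05},
    {"rx": 0, "ry": 0, "rz": 0, "dx": 0, "dy": 0, "dz": 0.002, "fingers": 0.05},
    {"rx": 0, "ry": 0, "rz": 0, "dx": 0, "dy": 0, "dz": 0.0015, "fingers": 0.05},
    {"rx": 0, "ry": 0, "rz": 0, "dx": 0, "dy": 0, "dz": 0, "fingers": 0.05},
  ],
)

```text
time_s: 12.8
position: [0.6301, -0.1078, 0.0228]
tool_rot: [[-0.192, 0.981, 0.001], [0.981, 0.192, -0.0], [-0.001, 0.001, -1.0]]
ft_force: [-1.6, -0.2, -5.4]
grip_width: 0.0591
gripper_force: 82.7
```

Emit:
arm_command(
  deltas=[
    {"rx": 0, "ry": 0, "rz": 0, "dx": 0, "dy": 0, "dz": 0.0004, "fingers": 0.05},
    {"rx": 0, "ry": 0, "rz": 0, "dx": 0, "dy": 0, "dz": 0, "fingers": 0.085},
    {"rx": 0, "ry": 0, "rz": 0, "dx": 0, "dy": 0, "dz": 0, "fingers": 0.085},
    {"rx": 0, "ry": 0, "rz": 0, "dx": 0, "dy": 0, "dz": 0, "fingers": 0.085},
    {"rx": 0, "ry": 0, "rz": 0, "dx": 0, "dy": 0, "dz": 0, "fingers": 0.085},
    {"rx": 0, "ry": 0, "rz": 0, "dx": 0, "dy": 0, "dz": -0.02, "fingers": 0.085},
    {"rx": 0, "ry": 0, "rz": 0, "dx": 0, "dy": 0, "dz": -0.04, "fingers": 0.085},
    {"rx": 0, "ry": 0, "rz": 0, "dx": 0, "dy": 0, "dz": -0.05, "fingers": 0.085},
    {"rx": 0, "ry": 0, "rz": 0, "dx": 0, "dy": 0, "dz": -0.05, "fingers": 0.085},
    {"rx": 0, "ry": 0, "rz": 0, "dx": 0, "dy": 0, "dz": -0.05, "fingers": 0.085},
    {"rx": 0, "ry": 0, "rz": 0, "dx": 0, "dy": 0, "dz": -0.05, "fingers": 0.085},
    {"rx": 0, "ry": 0, "rz": 0, "dx": 0, "dy": 0, "dz": 0, "fingers": 0.085},
  ],
)

```text
time_s: 14.0
position: [0.6314, -0.1082, 0.2903]
tool_rot: [[-0.192, 0.981, 0.014], [0.981, 0.192, -0.005], [-0.008, 0.013, -1.0]]
ft_force: [0.0, 1.3, -0.2]
grip_width: 0.0847
gripper_force: 0.0
```

```bash
python3 - <<'E'
from h import *
import pickle
np.set_printoptions(precision=3,suppress=True)
o=env.observe();print(o["time_s"],o["q"],o["position"])
w=env.get_image("wrist");pickle.dump(w,open("w5.pkl","wb"))
im=w["color"].copy()
for p in [(-.03,-.155,.057),(.03,-.155,.057),(-.03,-.045,.057),(.03,-.045,.057),(0,.035,.06),(0,.035+.1*np.cos(np.radians(85)),.06+.1*np.sin(np.radians(85))),(-.1,.098,.076),(-.1,.098-.05,.076)]:
    cv2.circle(im,tuple(int(round(k)) for k in proj(w,J(*p))),2,(0,0,255),-1)
cv2.imwrite("pics/w5.png",im)
def jl(P): d=np.array(P)-[v[0],v[1],0];return np.array([d@X,d@Y,d[2]])
for n,z in [("tablet",.0),("slide_grip",.076),("handle_pivot",.06),("handle_grip",.16),("jig",0)]: print(n,[(np.round(r["location"],1),round(r["p"],2),jl(onz(w,r["location"],z))) for r in env.tip_of(n,w)][:2])
s=env.get_image("side");t=env.get_image("top")
for n in ["slide_grip","handle_grip"]:
  for p,z in ((s,0),(t,0)): print(n,[(np.round(r["location"],1),round(r["p"],2),jl(onz(p,r["location"],.076 if n[0]=="s" else .16))) for r in env.tip_of(n,p)][:2])
E
```

```text
14.0 [-20.293  29.399  52.147   0.003  97.578 -31.371] [ 0.631 -0.108  0.29 ]
tablet [(array([307.6, 139.6]), 0.83, array([-0.004, -0.099,  0.   ]))]
slide_grip []
handle_pivot [(array([310.7,   3.7]), 0.56, array([-0.   ,  0.034,  0.06 ]))]
handle_grip []
jig [(array([310.7,  53.2]), 0.83, array([-0.   , -0.002,  0.   ]))]
slide_grip [(array([311.6, 189.1]), 0.62, array([-0.092,  0.069,  0.076]))]
slide_grip [(array([288.1, 205.8]), 0.44, array([-0.096,  0.078,  0.076]))]
handle_grip [(array([334.4, 167.2]), 0.65, array([-0.007,  0.044,  0.16 ]))]
handle_grip [(array([292.9, 174.5]), 0.59, array([-0.011,  0.042,  0.16 ]))]
```

View pics/w5.png

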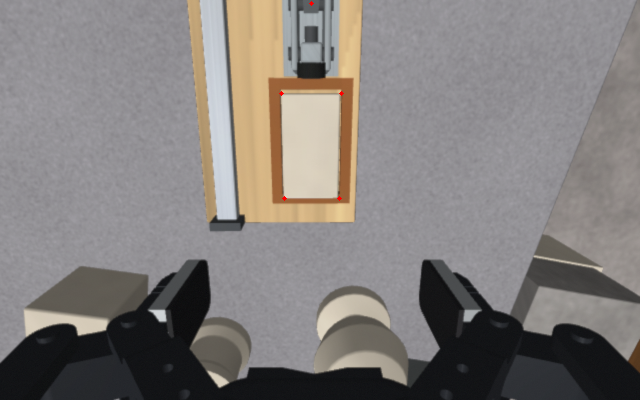

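The tablet lies in the nest; its corners match the overlay dots at (281,93), (341,93), (340,198) and (284,198). Next is the handle: a pre-grasp pose with 35 degrees of tilt.

```bash
cat >> h.py <<'E'
def tilt(d): d=np.radians(d); return rot(X,np.sin(d)*Y-np.cos(d)*Z)
def hgrip(a,d,back=0):
    a=np.radians(a);R=tilt(d);return J(0,.035+.1*np.cos(a),.06+.1*np.sin(a))+R[:,2]*(.0187-back),R
def jl(P): d=np.array(P)-[v[0],v[1],0];return np.array([d@X,d@Y,d[2]])
E
python3 - <<'E'
from h import *
o=env.observe();plan(*hgrip(85,35,.1),7,o)
E
```

```text
7 rows d [0.014  0.     0.0121] r [0.     0.0873 0.    ] turn 5.0 cost 0.0
```

Emit:
arm_command(
  deltas=[
    {"rx": 0, "ry": 0.087, "rz": 0, "dx": 0.014, "dy": 0, "dz": 0.012, "fingers": 0.085},
    {"rx": 0, "ry": 0.087, "rz": 0, "dx": 0.014, "dy": 0, "dz": 0.012, "fingers": 0.085},
    {"rx": 0, "ry": 0.087, "rz": 0, "dx": 0.014, "dy": 0, "dz": 0.012, "fingers": 0.085},
    {"rx": 0, "ry": 0.087, "rz": 0, "dx": 0.014, "dy": 0, "dz": 0.012, "fingers": 0.085},
    {"rx": 0, "ry": 0.087, "rz": 0, "dx": 0.014, "dy": 0, "dz": 0.012, "fingers": 0.085},
    {"rx": 0, "ry": 0.087, "rz": 0, "dx": 0.014, "dy": 0, "dz": 0.012, "fingers": 0.085},
    {"rx": 0, "ry": 0.087, "rz": 0, "dx": 0.014, "dy": 0, "dz": 0.012, "fingers": 0.085},
    {"rx": 0, "ry": 0, "rz": 0, "dx": 0, "dy": 0, "dz": 0, "fingers": 0.085},
    {"rx": 0, "ry": 0, "rz": 0, "dx": 0, "dy": 0, "dz": 0, "fingers": 0.085},
  ],
)

```text
time_s: 15.5
position: [0.6081, 0.0042, 0.2271]
tool_rot: [[-0.158, 0.981, -0.109], [0.806, 0.192, 0.559], [0.57, 0.001, -0.822]]
ft_force: [0.3, -1.1, 0.1]
grip_width: 0.0852
gripper_force: 0.0
```

```bash
python3 - <<'E'
from h import *
np.set_printoptions(precision=3,suppress=True)
o=env.observe();print(o["time_s"],o["q"],jl(o["position"]));plan(*hgrip(85,35,.1),1,o);plan(*hgrip(85,35,0),5,o)
w=env.get_image("wrist")
for n in ["handle_grip","handle_pivot"]: print(n,[(np.round(r["location"],1),round(r["p"],2)) for r in env.tip_of(n,w)][:2])
print(proj(w,J(0,.0437,.1596)),proj(w,J(0,.035,.06)))
cv2.imwrite("pics/w6.png",w["color"])
E
```

```text
15.5 [-22.791  34.115  61.361  29.166 103.702 -31.707] [-0.    -0.004  0.227]
1 rows d [0.    0.    0.001] r [0.001 0.005 0.001] turn 0.3 cost 0.0
5 rows d [0.   0.   0.02] r [0.    0.001 0.   ] turn 0.1 cost 0.0
handle_grip [(array([313.1, 211.6]), 0.7)]
handle_pivot [(array([314.4, 252.4]), 0.58), (array([315.3, 210.4]), 0.5)]
[315.66  208.845] [315.255 250.075]
```

View pics/w6.png

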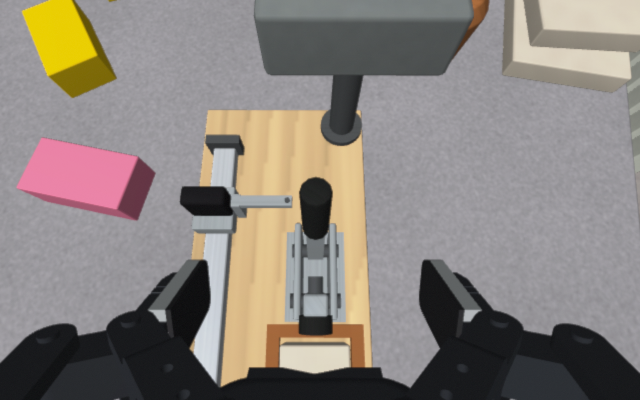

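The wrist view shows the handle sleeve at (315,205) centred between the fingers. The slide fin is at (206,200) with its scriber, and the hood is above. I'm advancing to pinch.

Emit:
arm_command(
  deltas=[
    {"rx": 0, "ry": 0.001, "rz": 0, "dx": 0, "dy": 0, "dz": 0.02, "fingers": 0.085},
    {"rx": 0, "ry": 0.001, "rz": 0, "dx": 0, "dy": 0, "dz": 0.02, "fingers": 0.085},
    {"rx": 0, "ry": 0.001, "rz": 0, "dx": 0, "dy": 0, "dz": 0.02, "fingers": 0.085},
    {"rx": 0, "ry": 0.001, "rz": 0, "dx": 0, "dy": 0, "dz": 0.02, "fingers": 0.085},
    {"rx": 0, "ry": 0.001, "rz": 0, "dx": 0, "dy": 0, "dz": 0.02, "fingers": 0.085},
    {"rx": 0, "ry": 0, "rz": 0, "dx": 0, "dy": 0, "dz": 0, "fingers": 0.085},
    {"rx": 0, "ry": 0, "rz": 0, "dx": 0, "dy": 0, "dz": 0, "fingers": 0.01},
    {"rx": 0, "ry": 0, "rz": 0, "dx": 0, "dy": 0, "dz": 0, "fingers": 0.01},
    {"rx": 0, "ry": 0, "rz": 0, "dx": 0, "dy": 0, "dz": 0, "fingers": 0.01},
    {"rx": 0, "ry": 0, "rz": 0, "dx": 0, "dy": 0, "dz": 0, "fingers": 0.01},
    {"rx": 0, "ry": 0, "rz": 0, "dx": 0, "dy": 0, "dz": 0, "fingers": 0.01},
    {"rx": 0, "ry": 0, "rz": 0, "dx": 0, "dy": 0, "dz": 0, "fingers": 0.01},
  ],
  squeeze=35,
)

```text
time_s: 16.85
position: [0.5978, 0.0606, 0.1457]
tool_rot: [[-0.158, 0.982, -0.108], [0.803, 0.191, 0.565], [0.575, 0.003, -0.818]]
ft_force: [4.7, -1.0, 2.3]
grip_width: 0.019
gripper_force: 34.8
```

```bash
python3 - <<'E'
from h import *
np.set_printoptions(precision=4,suppress=True)
o=env.observe();print(o["time_s"],o["q"],jl(o["position"]),o["grip_width"],o["gripper_force"])
# body-frame rows along the arc; 57->end 25 deg, tilt 35->45
A=np.linspace(85,25,13);D=np.linspace(35,45,13)
for i in range(12):
    p0,R0=hgrip(A[i],D[i]);p1,R1=hgrip(A[i+1],D[i+1])
    print(i,(R0.T@(p1-p0)).round(4),Ro.from_matrix(R0.T@R1).as_rotvec().round(4))
plan(*hgrip(85,35),1,o)
E
```

```text
16.85 [-18.4529  36.3491  71.6497  30.1254  90.8187 -34.1899] [0.0005 0.0535 0.1457] 0.019012479855778273 34.80251491069794
0 [0.0067 0.     0.0059] [ 0.      0.0145 -0.    ]
1 [0.0061 0.     0.0065] [-0.      0.0145 -0.    ]
2 [0.0054 0.     0.0071] [ 0.      0.0145 -0.    ]
3 [ 0.0046 -0.      0.0076] [-0.      0.0145 -0.    ]
4 [0.0038 0.     0.008 ] [0.     0.0145 0.    ]
5 [0.003  0.     0.0083] [-0.      0.0145 -0.    ]
6 [ 0.0022 -0.      0.0085] [-0.      0.0145 -0.    ]
7 [0.0013 0.     0.0087] [0.     0.0145 0.    ]
8 [ 0.0004 -0.      0.0087] [ 0.      0.0145 -0.    ]
9 [-0.0005 -0.      0.0087] [-0.      0.0145  0.    ]
10 [-0.0014  0.      0.0086] [ 0.      0.0145 -0.    ]
11 [-0.0022  0.      0.0084] [ 0.      0.0145 -0.    ]
1 rows d [-0.     -0.0006  0.0016] r [ 0.0029 -0.0018  0.0009] turn 0.2 cost 0.0
```

Emit:
arm_command(
  deltas=[
    {"rx": 0, "ry": 0.0145, "rz": 0, "dx": 0.0067, "dy": 0, "dz": 0.006, "fingers": 0.01},
    {"rx": 0, "ry": 0.0145, "rz": 0, "dx": 0.0061, "dy": 0, "dz": 0.0065, "fingers": 0.01},
    {"rx": 0, "ry": 0.0145, "rz": 0, "dx": 0.0054, "dy": 0, "dz": 0.0071, "fingers": 0.01},
    {"rx": 0, "ry": 0.0145, "rz": 0, "dx": 0.0046, "dy": 0, "dz": 0.0076, "fingers": 0.01},
    {"rx": 0, "ry": 0.0145, "rz": 0, "dx": 0.0038, "dy": 0, "dz": 0.008, "fingers": 0.01},
    {"rx": 0, "ry": 0.0145, "rz": 0, "dx": 0.003, "dy": 0, "dz": 0.0083, "fingers": 0.01},
    {"rx": 0, "ry": 0, "rz": 0, "dx": 0, "dy": 0, "dz": 0, "fingers": 0.01},
  ],
)

```text
time_s: 17.55
position: [0.5881, 0.1106, 0.1289]
tool_rot: [[-0.148, 0.981, -0.121], [0.75, 0.191, 0.634], [0.645, 0.003, -0.764]]
ft_force: [2.8, 0.1, 4.7]
grip_width: 0.0187
gripper_force: 34.1
```

```bash
python3 - <<'E'
from h import *
o=env.observe();print(o["q"].round(1));plan(*hgrip(55,40),1,o)
E
```

```text
[-15.7  37.5  75.3  35.3  88.3 -34.7]
1 rows d [-0.0009 -0.0006  0.0009] r [ 0.0028 -0.0029  0.0016] turn 0.3 cost 0.0
```

Emit:
arm_command(
  deltas=[
    {"rx": 0, "ry": 0.0145, "rz": 0, "dx": 0.0015, "dy": 0, "dz": 0.009, "fingers": 0.01},
    {"rx": 0, "ry": 0.0145, "rz": 0, "dx": 0.0013, "dy": 0, "dz": 0.0087, "fingers": 0.01},
    {"rx": 0, "ry": 0.0145, "rz": 0, "dx": 0.0004, "dy": 0, "dz": 0.0087, "fingers": 0.01},
    {"rx": 0, "ry": 0.0145, "rz": 0, "dx": -0.0005, "dy": 0, "dz": 0.0087, "fingers": 0.01},
    {"rx": 0, "ry": 0.0145, "rz": 0, "dx": -0.0014, "dy": 0, "dz": 0.0086, "fingers": 0.01},
    {"rx": 0, "ry": 0.0145, "rz": 0, "dx": -0.0015, "dy": 0, "dz": 0.006, "fingers": 0.01},
    {"rx": 0, "ry": 0, "rz": 0, "dx": 0, "dy": 0, "dz": 0, "fingers": 0.01},
    {"rx": 0, "ry": 0, "rz": 0, "dx": 0, "dy": 0, "dz": 0, "fingers": 0.01},
  ],
)

```text
time_s: 18.35
position: [0.5815, 0.1437, 0.0904]
tool_rot: [[-0.136, 0.982, -0.135], [0.692, 0.191, 0.696], [0.709, 0.001, -0.705]]
ft_force: [7.1, 9.6, -4.5]
grip_width: 0.0191
gripper_force: 34.5
```

```bash
python3 - <<'E'
from h import *
o=env.observe();R=o["tool_rot"];g=jl(o["position"]-.0187*R[:,2]);print(o["q"].round(1),g,np.degrees(np.arctan2(g[2]-.06,g[1]-.035)),np.hypot(g[2]-.06,g[1]-.035));plan(*hgrip(27,45),1,o)
E
```

```text
[-14.3  41.   78.7  40.1  85.  -38.1] [0.00054109 0.12494937 0.10358173] 25.850835608660976 0.09995127072415032
1 rows d [ 0.0006 -0.0006 -0.0019] r [ 0.0015 -0.0029  0.0005] turn 0.2 cost 0.0
```

Handle is at 1.03 rad with the grip at the right radius, so it's over centre. Releasing and backing off.

Emit:
arm_command(
  deltas=[
    {"rx": 0, "ry": 0, "rz": 0, "dx": 0, "dy": 0, "dz": 0, "fingers": 0.06},
    {"rx": 0, "ry": 0, "rz": 0, "dx": 0, "dy": 0, "dz": 0, "fingers": 0.06},
    {"rx": 0, "ry": 0, "rz": 0, "dx": 0, "dy": 0, "dz": 0, "fingers": 0.06},
    {"rx": 0, "ry": 0, "rz": 0, "dx": 0, "dy": 0, "dz": -0.01, "fingers": 0.06},
    {"rx": 0, "ry": 0, "rz": 0, "dx": 0, "dy": 0, "dz": -0.03, "fingers": 0.06},
    {"rx": 0, "ry": 0, "rz": 0, "dx": 0, "dy": 0, "dz": -0.04, "fingers": 0.06},
    {"rx": 0, "ry": 0, "rz": 0, "dx": 0, "dy": 0, "dz": -0.04, "fingers": 0.06},
    {"rx": 0, "ry": 0, "rz": 0, "dx": 0, "dy": 0, "dz": -0.04, "fingers": 0.06},
    {"rx": 0, "ry": 0, "rz": 0, "dx": 0, "dy": 0, "dz": -0.04, "fingers": 0.06},
    {"rx": 0, "ry": 0, "rz": 0, "dx": 0, "dy": 0, "dz": 0, "fingers": 0.06},
  ],
)

```text
time_s: 19.35
position: [0.6094, -0.0003, 0.236]
tool_rot: [[-0.138, 0.982, -0.128], [0.695, 0.188, 0.693], [0.705, 0.007, -0.709]]
ft_force: [-0.4, 0.2, -0.1]
grip_width: 0.06
gripper_force: 0.0
```

```bash
cat >> h.py <<'E'
RS=rot(Y,-Z)
def sgrip(y,z=.0575): return J(-.101,y,z),RS
E
python3 - <<'E'
from h import *
np.set_printoptions(precision=3,suppress=True)
o=env.observe();print(o["time_s"],o["q"],jl(o["position"]))
w=env.get_image("wrist");im=w["color"].copy()
a=np.radians(28)
for p in [(0,.035+.1*np.cos(a),.06+.1*np.sin(a))]+[(x,y,.088) for x in(-.12,-.08) for y in (.064,.082)]:
    q=proj(w,J(*p));print(p,q);cv2.circle(im,tuple(int(round(k)) for k in q),2,(0,0,255),-1)
cv2.imwrite("pics/w7.png",im)
for n in ["handle_grip","slide_grip","clamp_arm"]: print(n,[(np.round(r["location"],1),round(r["p"],2),jl(onz(w,r["location"],.076))) for r in env.tip_of(n,w)][:2],[(r["box"],r["p"]) for r in env.look_for(n,w)][:1])
plan(*sgrip(.073,.20),12,o)
E
```

```text
19.35 [-25.706  36.557  60.101  37.103 109.34  -32.374] [ 0.    -0.009  0.236]
(0, np.float64(0.1232947592858927), np.float64(0.10694715627858908)) [313.351 173.925]
(-0.12, 0.064, 0.088) [179.432 241.282]
(-0.12, 0.082, 0.088) [182.876 223.027]
(-0.08, 0.064, 0.088) [224.201 241.2  ]
(-0.08, 0.082, 0.088) [226.471 222.964]
handle_grip [(array([313.5, 175.9]), 0.7, array([0.   , 0.141, 0.076]))] [([303.7, 142.3, 326.8, 288.4], 0.72)]
slide_grip [(array([210.8, 234.7]), 0.91, array([-0.096,  0.075,  0.076])), (array([313.7, 176.6]), 0.72, array([0.001, 0.14 , 0.076]))] [([186.2, 221.2, 291.2, 266.7], 0.56)]
clamp_arm [(array([314.2, 331.8]), 0.9, array([ 0.   , -0.012,  0.076]))] [([303.0, 316.6, 322.4, 373.6], 0.9)]
12 rows d [ 0.01  -0.003  0.007] r [ 0.051 -0.051 -0.124] turn 8.2 cost 0.0
```

View pics/w7.png

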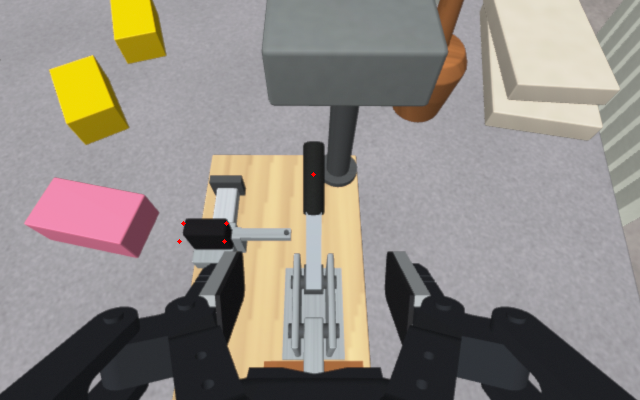

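The handle stays closed, with the sleeve at (313,175). The slide fin is at (208,233), so jig y is about 0.076. Now I move over the slide and turn the tool.

Emit:
arm_command(
  deltas=[
    {"rx": 0, "ry": 0, "rz": 0, "dx": 0.017, "dy": -0.025, "dz": 0.012, "fingers": 0.06},
    {"rx": 0, "ry": 0, "rz": 0, "dx": 0.017, "dy": -0.025, "dz": 0.012, "fingers": 0.06},
    {"rx": 0, "ry": 0, "rz": 0, "dx": 0.017, "dy": -0.025, "dz": 0.012, "fingers": 0.06},
    {"rx": 0, "ry": 0, "rz": 0, "dx": 0.017, "dy": -0.025, "dz": 0.012, "fingers": 0.06},
  ],
)

```text
time_s: 20.1
position: [0.4927, 0.0661, 0.2464]
tool_rot: [[-0.136, 0.981, -0.137], [0.692, 0.193, 0.696], [0.709, 0.0, -0.705]]
ft_force: [-0.2, -0.4, 0.1]
grip_width: 0.06
gripper_force: 0.0
```

Emit:
arm_command(
  deltas=[
    {"rx": 0.051, "ry": -0.051, "rz": -0.124, "dx": 0, "dy": 0, "dz": 0, "fingers": 0.05},
    {"rx": 0.051, "ry": -0.051, "rz": -0.124, "dx": 0, "dy": 0, "dz": 0, "fingers": 0.05},
    {"rx": 0.051, "ry": -0.051, "rz": -0.124, "dx": 0, "dy": 0, "dz": 0, "fingers": 0.05},
    {"rx": 0.051, "ry": -0.051, "rz": -0.124, "dx": 0, "dy": 0, "dz": 0, "fingers": 0.05},
    {"rx": 0.051, "ry": -0.051, "rz": -0.124, "dx": 0, "dy": 0, "dz": 0, "fingers": 0.05},
    {"rx": 0.051, "ry": -0.051, "rz": -0.124, "dx": 0, "dy": 0, "dz": 0, "fingers": 0.05},
    {"rx": 0.051, "ry": -0.051, "rz": -0.124, "dx": 0, "dy": 0, "dz": 0, "fingers": 0.05},
    {"rx": 0.051, "ry": -0.051, "rz": -0.124, "dx": 0, "dy": 0, "dz": 0, "fingers": 0.05},
    {"rx": 0.051, "ry": -0.051, "rz": -0.124, "dx": 0, "dy": 0, "dz": 0, "fingers": 0.05},
    {"rx": 0.051, "ry": -0.051, "rz": -0.124, "dx": 0, "dy": 0, "dz": 0, "fingers": 0.05},
    {"rx": 0.051, "ry": -0.051, "rz": -0.124, "dx": 0, "dy": 0, "dz": 0, "fingers": 0.05},
    {"rx": 0.051, "ry": -0.051, "rz": -0.124, "dx": 0, "dy": 0, "dz": 0, "fingers": 0.05},
  ],
)

```text
time_s: 21.3
position: [0.494, 0.0656, 0.2464]
tool_rot: [[-0.979, -0.203, 0.003], [-0.203, 0.979, 0.004], [-0.004, 0.003, -1.0]]
ft_force: [-0.5, 1.0, -0.0]
grip_width: 0.0498
gripper_force: 0.0
```

```bash
python3 - <<'E'
from h import *
np.set_printoptions(precision=3,suppress=True)
o=env.observe();print(o["time_s"],o["q"],jl(o["position"]))
plan(*sgrip(.076,.12),4,o)
w=env.get_image("wrist")
for n in ["slide_grip"]: print(n,[(np.round(r["location"],1),round(r["p"],2),jl(onz(w,r["location"],.076))) for r in env.tip_of(n,w)][:2])
E
```

```text
21.3 [  -6.21    15.853   80.792    0.247   83.19  -107.944] [-0.1    0.078  0.246]
4 rows d [ 0.    -0.001  0.032] r [0.001 0.001 0.003] turn 0.2 cost 0.0
slide_grip [(array([313.7, 180.7]), 0.61, array([-0.099,  0.079,  0.076])), (array([153.2, 250.5]), 0.21, array([-0.03 , -0.073,  0.076]))]
```

Emit:
arm_command(
  deltas=[
    {"rx": 0.001, "ry": 0.001, "rz": 0.003, "dx": 0.0003, "dy": 0, "dz": 0.032, "fingers": 0.05},
    {"rx": 0.001, "ry": 0.001, "rz": 0.003, "dx": 0.0003, "dy": 0, "dz": 0.032, "fingers": 0.05},
    {"rx": 0.001, "ry": 0.001, "rz": 0.003, "dx": 0.0003, "dy": 0, "dz": 0.032, "fingers": 0.05},
    {"rx": 0.001, "ry": 0.001, "rz": 0.003, "dx": 0.0003, "dy": 0, "dz": 0.032, "fingers": 0.05},
    {"rx": 0, "ry": 0, "rz": 0, "dx": 0, "dy": 0, "dz": 0.025, "fingers": 0.05},
    {"rx": 0, "ry": 0, "rz": 0, "dx": 0, "dy": 0, "dz": 0.02, "fingers": 0.05},
    {"rx": 0, "ry": 0, "rz": 0, "dx": 0, "dy": 0, "dz": 0.014, "fingers": 0.05},
    {"rx": 0, "ry": 0, "rz": 0, "dx": 0, "dy": 0, "dz": 0, "fingers": 0.05},
    {"rx": 0, "ry": 0, "rz": 0, "dx": 0, "dy": 0, "dz": 0, "fingers": 0.01},
    {"rx": 0, "ry": 0, "rz": 0, "dx": 0, "dy": 0, "dz": 0, "fingers": 0.01},
    {"rx": 0, "ry": 0, "rz": 0, "dx": 0, "dy": 0, "dz": 0, "fingers": 0.01},
    {"rx": 0, "ry": 0, "rz": 0, "dx": 0, "dy": 0, "dz": 0, "fingers": 0.01},
  ],
  squeeze=30,
)

```text
time_s: 22.6
position: [0.4935, 0.0652, 0.0604]
tool_rot: [[-0.983, -0.185, 0.0], [-0.185, 0.983, 0.001], [-0.0, 0.001, -1.0]]
ft_force: [0.1, -0.2, 5.6]
grip_width: 0.018
gripper_force: 32.9
```

```bash
python3 - <<'E'
from h import *
np.set_printoptions(precision=4,suppress=True)
o=env.observe();print(o["time_s"],o["q"],jl(o["position"]),o["grip_width"],o["gripper_force"])
p=o["position"].copy();T=p+Y*(-.165-jl(p)[1]);plan(T,RS,12,o)
E
```

```text
22.6 [  -6.148    28.3066   96.5577    0.0521   55.1247 -106.8222] [-0.1009  0.078   0.0604] 0.01801407638217311 32.90605008602142
12 rows d [-0.0001 -0.0203 -0.    ] r [ 0.0001  0.     -0.0006] turn 0.0 cost 0.0
```

Emit:
arm_command(
  deltas=[
    {"rx": 0, "ry": 0, "rz": -0.0006, "dx": 0, "dy": -0.01, "dz": 0, "fingers": 0.01},
    {"rx": 0, "ry": 0, "rz": -0.0006, "dx": 0, "dy": -0.02, "dz": 0, "fingers": 0.01},
    {"rx": 0, "ry": 0, "rz": -0.0006, "dx": 0, "dy": -0.02, "dz": 0, "fingers": 0.01},
    {"rx": 0, "ry": 0, "rz": -0.0006, "dx": 0, "dy": -0.02, "dz": 0, "fingers": 0.01},
    {"rx": 0, "ry": 0, "rz": -0.0006, "dx": 0, "dy": -0.02, "dz": 0, "fingers": 0.01},
    {"rx": 0, "ry": 0, "rz": -0.0006, "dx": 0, "dy": -0.02, "dz": 0, "fingers": 0.01},
    {"rx": 0, "ry": 0, "rz": -0.0006, "dx": 0, "dy": -0.02, "dz": 0, "fingers": 0.01},
    {"rx": 0, "ry": 0, "rz": -0.0006, "dx": 0, "dy": -0.02, "dz": 0, "fingers": 0.01},
    {"rx": 0, "ry": 0, "rz": -0.0006, "dx": 0, "dy": -0.02, "dz": 0, "fingers": 0.01},
    {"rx": 0, "ry": 0, "rz": -0.0006, "dx": 0, "dy": -0.02, "dz": 0, "fingers": 0.01},
    {"rx": 0, "ry": 0, "rz": -0.0006, "dx": 0, "dy": -0.02, "dz": 0, "fingers": 0.01},
    {"rx": 0, "ry": 0, "rz": 0, "dx": 0, "dy": -0.01, "dz": 0, "fingers": 0.01},
  ],
)

```text
time_s: 23.8
position: [0.5357, -0.1528, 0.0604]
tool_rot: [[-0.982, -0.189, 0.002], [-0.189, 0.982, 0.0], [-0.002, -0.0, -1.0]]
ft_force: [2.7, 2.1, 8.0]
grip_width: 0.0172
gripper_force: 33.1
```

```bash
python3 - <<'E'
from h import *
np.set_printoptions(precision=4,suppress=True)
o=env.observe();print(o["time_s"],jl(o["position"]),o["grip_width"],o["ft_force"])
p=o["position"].copy();T=p+Y*(-.165-jl(p)[1])-X*(jl(p)[0]+.101);plan(T,RS,1,o)
E
```

```text
23.8 [-0.1013 -0.144   0.0604] 0.017165658384019306 [2.6958 2.091  7.9888]
1 rows d [-0.0003 -0.021   0.    ] r [-0.0004  0.0023 -0.0027] turn 0.2 cost 0.0
```

Emit:
arm_command(
  deltas=[
    {"rx": 0, "ry": 0, "rz": -0.002, "dx": 0, "dy": -0.007, "dz": 0, "fingers": 0.01},
    {"rx": 0, "ry": 0, "rz": 0, "dx": 0, "dy": -0.007, "dz": 0, "fingers": 0.01},
    {"rx": 0, "ry": 0, "rz": 0, "dx": 0, "dy": -0.005, "dz": 0, "fingers": 0.01},
    {"rx": 0, "ry": 0, "rz": 0, "dx": 0, "dy": -0.002, "dz": 0, "fingers": 0.01},
    {"rx": 0, "ry": 0, "rz": 0, "dx": 0, "dy": 0, "dz": 0, "fingers": 0.01},
  ],
)

```text
time_s: 24.3
position: [0.5396, -0.1725, 0.0604]
tool_rot: [[-0.981, -0.192, 0.002], [-0.192, 0.981, -0.0], [-0.002, -0.001, -1.0]]
ft_force: [4.5, -0.8, 6.1]
grip_width: 0.0173
gripper_force: 32.9
```

Emit:
arm_command(
  deltas=[
    {"rx": 0, "ry": 0, "rz": 0, "dx": 0, "dy": -0.001, "dz": 0, "fingers": 0.01},
    {"rx": 0, "ry": 0, "rz": 0, "dx": 0, "dy": -0.001, "dz": 0, "fingers": 0.01},
    {"rx": 0, "ry": 0, "rz": 0, "dx": 0, "dy": 0, "dz": 0, "fingers": 0.01},
  ],
)

```text
time_s: 24.6
position: [0.5399, -0.174, 0.0604]
tool_rot: [[-0.981, -0.192, 0.002], [-0.192, 0.981, 0.0], [-0.002, -0.0, -1.0]]
ft_force: [3.2, 1.1, 6.5]
grip_width: 0.0173
gripper_force: 33.0
```

Emit:
arm_command(
  deltas=[
    {"rx": 0, "ry": 0, "rz": 0, "dx": 0, "dy": -0.001, "dz": 0, "fingers": 0.01},
    {"rx": 0, "ry": 0, "rz": 0, "dx": 0, "dy": -0.001, "dz": 0, "fingers": 0.01},
    {"rx": 0, "ry": 0, "rz": 0, "dx": 0, "dy": 0, "dz": 0, "fingers": 0.01},
  ],
)

```text
time_s: 24.9
position: [0.5399, -0.1743, 0.0604]
tool_rot: [[-0.981, -0.192, 0.001], [-0.192, 0.981, 0.003], [-0.001, 0.003, -1.0]]
ft_force: [3.1, 10.7, 10.4]
grip_width: 0.0173
gripper_force: 33.5
```

End stop reached: the tool stalls and the force rises to 10.7 N. Releasing the fin and rising.

Emit:
arm_command(
  deltas=[
    {"rx": 0, "ry": 0, "rz": 0, "dx": 0, "dy": 0, "dz": 0, "fingers": 0.05},
    {"rx": 0, "ry": 0, "rz": 0, "dx": 0, "dy": 0, "dz": 0, "fingers": 0.05},
    {"rx": 0, "ry": 0, "rz": 0, "dx": 0, "dy": 0, "dz": 0, "fingers": 0.05},
    {"rx": 0, "ry": 0, "rz": 0, "dx": 0, "dy": 0, "dz": -0.02, "fingers": 0.05},
    {"rx": 0, "ry": 0, "rz": 0, "dx": 0, "dy": 0, "dz": -0.04, "fingers": 0.05},
    {"rx": 0, "ry": 0, "rz": 0, "dx": 0, "dy": 0, "dz": -0.04, "fingers": 0.05},
    {"rx": 0, "ry": 0, "rz": 0, "dx": 0, "dy": 0, "dz": -0.04, "fingers": 0.05},
    {"rx": 0, "ry": 0, "rz": 0, "dx": 0, "dy": 0, "dz": -0.04, "fingers": 0.05},
    {"rx": 0, "ry": 0, "rz": 0, "dx": 0, "dy": 0, "dz": 0, "fingers": 0.05},
  ],
)

```text
time_s: 25.8
position: [0.5409, -0.1766, 0.2447]
tool_rot: [[-0.981, -0.193, 0.007], [-0.193, 0.981, -0.004], [-0.006, -0.006, -1.0]]
ft_force: [-0.5, -0.6, 0.2]
grip_width: 0.0501
gripper_force: 0.0
```

```bash
python3 - <<'E'
from h import *
np.set_printoptions(precision=3,suppress=True)
o=env.observe();print(o["time_s"],o["q"],jl(o["position"]))
w=env.get_image("wrist")
for n in ["slide_grip"]: print(n,[(np.round(r["location"],1),round(r["p"],2),jl(onz(w,r["location"],.076))) for r in env.tip_of(n,w)][:2])
plan(o["position"],tilt(45),12,o)
p,R=hgrip(26,45,.18);print(jl(p)-jl(o["position"]),jl(p),R.T@(p-o["position"]))
E
```

```text
25.8 [ -29.996   23.015   70.159   -0.004   86.346 -131.127] [-0.101 -0.168  0.245]
slide_grip [(array([320.9, 183.1]), 0.68, array([-0.097, -0.163,  0.076]))]
12 rows d [0. 0. 0.] r [-0.051  0.052  0.124] turn 8.2 cost 0.0
[ 0.101  0.179 -0.027] [0.    0.011 0.218] [0.108 0.101 0.146]
```

Emit:
arm_command(
  deltas=[
    {"rx": -0.051, "ry": 0.052, "rz": 0.124, "dx": 0, "dy": 0, "dz": 0, "fingers": 0.06},
    {"rx": -0.051, "ry": 0.052, "rz": 0.124, "dx": 0, "dy": 0, "dz": 0, "fingers": 0.06},
    {"rx": -0.051, "ry": 0.052, "rz": 0.124, "dx": 0, "dy": 0, "dz": 0, "fingers": 0.06},
    {"rx": -0.051, "ry": 0.052, "rz": 0.124, "dx": 0, "dy": 0, "dz": 0, "fingers": 0.06},
    {"rx": -0.051, "ry": 0.052, "rz": 0.124, "dx": 0, "dy": 0, "dz": 0, "fingers": 0.06},
    {"rx": -0.051, "ry": 0.052, "rz": 0.124, "dx": 0, "dy": 0, "dz": 0, "fingers": 0.06},
    {"rx": -0.051, "ry": 0.052, "rz": 0.124, "dx": 0, "dy": 0, "dz": 0, "fingers": 0.06},
    {"rx": -0.051, "ry": 0.052, "rz": 0.124, "dx": 0, "dy": 0, "dz": 0, "fingers": 0.06},
    {"rx": -0.051, "ry": 0.052, "rz": 0.124, "dx": 0, "dy": 0, "dz": 0, "fingers": 0.06},
    {"rx": -0.051, "ry": 0.052, "rz": 0.124, "dx": 0, "dy": 0, "dz": 0, "fingers": 0.06},
    {"rx": -0.051, "ry": 0.052, "rz": 0.124, "dx": 0, "dy": 0, "dz": 0, "fingers": 0.06},
    {"rx": -0.051, "ry": 0.052, "rz": 0.124, "dx": 0, "dy": 0, "dz": 0, "fingers": 0.06},
  ],
)

```text
time_s: 27.1
position: [0.5393, -0.1756, 0.2375]
tool_rot: [[-0.118, 0.983, -0.142], [0.69, 0.184, 0.7], [0.715, -0.016, -0.699]]
ft_force: [-0.0, 0.3, 0.0]
grip_width: 0.0596
gripper_force: 0.0
```

Emit:
arm_command(
  deltas=[
    {"rx": 0, "ry": 0, "rz": 0, "dx": 0.0216, "dy": 0.0202, "dz": 0.0292, "fingers": 0.06},
    {"rx": 0, "ry": 0, "rz": 0, "dx": 0.0216, "dy": 0.0202, "dz": 0.0292, "fingers": 0.06},
    {"rx": 0, "ry": 0, "rz": 0, "dx": 0.0216, "dy": 0.0202, "dz": 0.0292, "fingers": 0.06},
    {"rx": 0, "ry": 0, "rz": 0, "dx": 0.0216, "dy": 0.0202, "dz": 0.0292, "fingers": 0.06},
    {"rx": 0, "ry": 0, "rz": 0, "dx": 0.0216, "dy": 0.0202, "dz": 0.0292, "fingers": 0.06},
    {"rx": 0, "ry": 0, "rz": 0, "dx": 0, "dy": 0, "dz": 0, "fingers": 0.06},
    {"rx": 0, "ry": 0, "rz": 0, "dx": 0, "dy": 0, "dz": 0, "fingers": 0.06},
  ],
)

```text
time_s: 27.8
position: [0.6038, 0.0207, 0.2109]
tool_rot: [[-0.125, 0.981, -0.145], [0.691, 0.191, 0.697], [0.712, -0.013, -0.702]]
ft_force: [-1.7, -0.8, -0.4]
grip_width: 0.0595
gripper_force: 0.0
```

```bash
python3 - <<'E'
from h import *
np.set_printoptions(precision=3,suppress=True)
o=env.observe();print(o["time_s"],o["q"],jl(o["position"]))
plan(*hgrip(26,45,0),6,o)
E
```

```text
27.8 [-24.159  37.168  63.544  36.921 106.272 -32.943] [-0.001  0.013  0.211]
6 rows d [0.    0.    0.029] r [-0.002 -0.001 -0.002] turn 0.1 cost 0.0
```

Emit:
arm_command(
  deltas=[
    {"rx": -0.002, "ry": -0.001, "rz": -0.002, "dx": 0, "dy": 0, "dz": 0.03, "fingers": 0.06},
    {"rx": -0.002, "ry": -0.001, "rz": -0.002, "dx": 0, "dy": 0, "dz": 0.03, "fingers": 0.06},
    {"rx": -0.002, "ry": -0.001, "rz": -0.002, "dx": 0, "dy": 0, "dz": 0.03, "fingers": 0.06},
    {"rx": -0.002, "ry": -0.001, "rz": -0.002, "dx": 0, "dy": 0, "dz": 0.03, "fingers": 0.06},
    {"rx": -0.002, "ry": -0.001, "rz": -0.002, "dx": 0, "dy": 0, "dz": 0.03, "fingers": 0.06},
    {"rx": -0.002, "ry": -0.001, "rz": -0.002, "dx": 0, "dy": 0, "dz": 0.02, "fingers": 0.06},
    {"rx": 0, "ry": 0, "rz": 0, "dx": 0, "dy": 0, "dz": 0, "fingers": 0.06},
    {"rx": 0, "ry": 0, "rz": 0, "dx": 0, "dy": 0, "dz": 0, "fingers": 0.06},
  ],
)

```text
time_s: 28.6
position: [0.5812, 0.1371, 0.0926]
tool_rot: [[-0.138, 0.982, -0.129], [0.694, 0.189, 0.695], [0.707, 0.006, -0.707]]
ft_force: [-0.2, -0.3, 1.1]
grip_width: 0.06
gripper_force: 0.0
```

```bash
python3 - <<'E'
from h import *
np.set_printoptions(precision=4,suppress=True)
o=env.observe();print(o["time_s"],o["q"],jl(o["position"]),o["ft_force"])
plan(*hgrip(26,45,0),1,o)
A=np.linspace(26,84.5,13);D=np.linspace(45,35,13)
for i in range(12):
    p0,R0=hgrip(A[i],D[i]);p1,R1=hgrip(A[i+1],D[i+1])
    print(i,(R0.T@(p1-p0)).round(4),Ro.from_matrix(R0.T@R1).as_rotvec().round(4))
E
```

```text
28.6 [-14.8948  40.6876  78.8561  39.8418  85.1433 -38.434 ] [-0.0011  0.1318  0.0926] [-0.2284 -0.2863  1.1491]
1 rows d [0.003  0.001  0.0059] r [0.0065 0.0003 0.0018] turn 0.4 cost 0.0
0 [ 0.0022 -0.     -0.0082] [-0.     -0.0145  0.    ]
1 [ 0.0013 -0.     -0.0084] [-0.     -0.0145  0.    ]
2 [ 0.0005 -0.     -0.0085] [ 0.     -0.0145 -0.    ]
3 [-0.0004  0.     -0.0085] [-0.     -0.0145  0.    ]
4 [-0.0012 -0.     -0.0085] [-0.     -0.0145 -0.    ]
5 [-0.002   0.     -0.0083] [ 0.     -0.0145  0.    ]
6 [-0.0029 -0.     -0.0081] [ 0.     -0.0145  0.    ]
7 [-0.0036 -0.     -0.0078] [-0.     -0.0145 -0.    ]
8 [-0.0044  0.     -0.0074] [ 0.     -0.0145  0.    ]
9 [-0.0051 -0.     -0.007 ] [-0.     -0.0145  0.    ]
10 [-0.0058  0.     -0.0065] [ 0.     -0.0145  0.    ]
11 [-0.0064 -0.     -0.0059] [ 0.     -0.0145  0.    ]
```

Emit:
arm_command(
  deltas=[
    {"rx": 0.006, "ry": 0, "rz": 0.002, "dx": 0.003, "dy": 0.001, "dz": 0.006, "fingers": 0.06},
    {"rx": 0, "ry": 0, "rz": 0, "dx": 0, "dy": 0, "dz": 0, "fingers": 0.06},
    {"rx": 0, "ry": 0, "rz": 0, "dx": 0, "dy": 0, "dz": 0, "fingers": 0.01},
    {"rx": 0, "ry": 0, "rz": 0, "dx": 0, "dy": 0, "dz": 0, "fingers": 0.01},
    {"rx": 0, "ry": 0, "rz": 0, "dx": 0, "dy": 0, "dz": 0, "fingers": 0.01},
    {"rx": 0, "ry": 0, "rz": 0, "dx": 0, "dy": 0, "dz": 0, "fingers": 0.01},
    {"rx": 0, "ry": 0, "rz": 0, "dx": 0, "dy": 0, "dz": 0, "fingers": 0.01},
  ],
  squeeze=35,
)

```text
time_s: 29.3
position: [0.5814, 0.1447, 0.0907]
tool_rot: [[-0.137, 0.981, -0.134], [0.694, 0.192, 0.694], [0.706, 0.002, -0.708]]
ft_force: [6.0, -0.2, 0.2]
grip_width: 0.0187
gripper_force: 34.4
```

Emit:
arm_command(
  deltas=[
    {"rx": 0, "ry": -0.0145, "rz": 0, "dx": 0.0022, "dy": 0, "dz": -0.0082, "fingers": 0.01},
    {"rx": 0, "ry": -0.0145, "rz": 0, "dx": 0.0013, "dy": 0, "dz": -0.0084, "fingers": 0.01},
    {"rx": 0, "ry": -0.0145, "rz": 0, "dx": 0.0005, "dy": 0, "dz": -0.0085, "fingers": 0.01},
    {"rx": 0, "ry": -0.0145, "rz": 0, "dx": -0.0004, "dy": 0, "dz": -0.0085, "fingers": 0.01},
    {"rx": 0, "ry": -0.0145, "rz": 0, "dx": -0.0012, "dy": 0, "dz": -0.0085, "fingers": 0.01},
    {"rx": 0, "ry": -0.0145, "rz": 0, "dx": -0.002, "dy": 0, "dz": -0.0083, "fingers": 0.01},
    {"rx": 0, "ry": 0, "rz": 0, "dx": 0, "dy": 0, "dz": 0, "fingers": 0.01},
  ],
)

```text
time_s: 30.0
position: [0.5879, 0.1111, 0.128]
tool_rot: [[-0.148, 0.981, -0.122], [0.752, 0.192, 0.63], [0.642, 0.002, -0.767]]
ft_force: [6.5, 2.6, -3.7]
grip_width: 0.0191
gripper_force: 34.8
```

```bash
python3 - <<'E'
from h import *
np.set_printoptions(precision=4,suppress=True)
o=env.observe();plan(*hgrip(55.2,40,0),1,o)
E
```

```text
1 rows d [-0.0008 -0.0006 -0.0005] r [0.0017 0.001  0.0013] turn 0.1 cost 0.0
```

Emit:
arm_command(
  deltas=[
    {"rx": 0, "ry": -0.0145, "rz": 0, "dx": -0.0034, "dy": -0.0005, "dz": -0.0085, "fingers": 0.01},
    {"rx": 0, "ry": -0.0145, "rz": 0, "dx": -0.0038, "dy": 0, "dz": -0.0078, "fingers": 0.01},
    {"rx": 0, "ry": -0.0145, "rz": 0, "dx": -0.0044, "dy": 0, "dz": -0.0074, "fingers": 0.01},
    {"rx": 0, "ry": -0.0145, "rz": 0, "dx": -0.0051, "dy": 0, "dz": -0.007, "fingers": 0.01},
    {"rx": 0, "ry": -0.0145, "rz": 0, "dx": -0.0058, "dy": 0, "dz": -0.0065, "fingers": 0.01},
    {"rx": 0, "ry": -0.0145, "rz": 0, "dx": -0.0064, "dy": 0, "dz": -0.0059, "fingers": 0.01},
    {"rx": 0, "ry": 0, "rz": 0, "dx": 0, "dy": 0, "dz": 0, "fingers": 0.01},
    {"rx": 0, "ry": 0, "rz": 0, "dx": 0, "dy": 0, "dz": 0, "fingers": 0.01},
  ],
)

```text
time_s: 30.8
position: [0.5975, 0.0617, 0.1442]
tool_rot: [[-0.158, 0.982, -0.106], [0.805, 0.191, 0.562], [0.572, 0.003, -0.82]]
ft_force: [7.7, -4.1, -0.1]
grip_width: 0.0187
gripper_force: 38.8
```

```bash
python3 - <<'E'
from h import *
o=env.observe();R=o["tool_rot"];g=jl(o["position"]-.0187*R[:,2]);print(g,np.degrees(np.arctan2(g[2]-.06,g[1]-.035)));plan(*hgrip(85,35,0),1,o)
E
```

```text
[0.00043272 0.04393367 0.15951582] 84.8702289447725
1 rows d [-0.0001 -0.0005 -0.0002] r [0.0035 0.0018 0.0009] turn 0.2 cost 0.0
```

Handle is fully open at 84.9 degrees. Releasing, retreating, and checking.

Emit:
arm_command(
  deltas=[
    {"rx": 0, "ry": 0, "rz": 0, "dx": 0, "dy": 0, "dz": 0, "fingers": 0.07},
    {"rx": 0, "ry": 0, "rz": 0, "dx": 0, "dy": 0, "dz": 0, "fingers": 0.07},
    {"rx": 0, "ry": 0, "rz": 0, "dx": 0, "dy": 0, "dz": 0, "fingers": 0.07},
    {"rx": 0, "ry": 0, "rz": 0, "dx": 0, "dy": 0, "dz": 0, "fingers": 0.07},
    {"rx": 0, "ry": 0, "rz": 0, "dx": 0, "dy": 0, "dz": -0.02, "fingers": 0.07},
    {"rx": 0, "ry": 0, "rz": 0, "dx": 0, "dy": 0, "dz": -0.04, "fingers": 0.07},
    {"rx": 0, "ry": 0, "rz": 0, "dx": 0, "dy": 0, "dz": -0.04, "fingers": 0.07},
    {"rx": 0, "ry": 0, "rz": 0, "dx": 0, "dy": 0, "dz": -0.04, "fingers": 0.07},
    {"rx": 0, "ry": 0, "rz": 0, "dx": 0, "dy": 0, "dz": -0.04, "fingers": 0.07},
    {"rx": 0, "ry": 0, "rz": 0, "dx": 0, "dy": 0, "dz": -0.04, "fingers": 0.07},
    {"rx": 0, "ry": 0, "rz": 0, "dx": 0, "dy": 0, "dz": 0, "fingers": 0.07},
    {"rx": 0, "ry": 0, "rz": 0, "dx": 0, "dy": 0, "dz": 0, "fingers": 0.07},
  ],
)

```text
time_s: 32.0
position: [0.6204, -0.0613, 0.3239]
tool_rot: [[-0.158, 0.981, -0.11], [0.804, 0.192, 0.563], [0.574, 0.0, -0.819]]
ft_force: [0.6, -0.1, -0.9]
grip_width: 0.07
gripper_force: 0.0
```

```bash
python3 - <<'E'
from h import *
np.set_printoptions(precision=3,suppress=True)
w=env.get_image("wrist");im=w["color"].copy()
for p in [(0,.0437,.1596),(-.1,-.165,.076),(-.03,-.155,.057),(.03,-.155,.057),(-.03,-.045,.057),(.03,-.045,.057)]:
    q=proj(w,J(*p));cv2.circle(im,tuple(int(round(k)) for k in q),2,(0,0,255),-1)
cv2.imwrite("pics/w8.png",im)
print(env.observe()["time_s"])
for n,z in [("handle_grip",.1596),("slide_grip",.076),("tablet",.012)]:
  for c in ("wrist","side","top"):
    p=env.get_image(c);print(n,c,[(np.round(r["location"],1),round(r["p"],2),jl(onz(p,r["location"],z))) for r in env.tip_of(n,p)][:4])
E
```

```text
32.05
handle_grip wrist [(array([314.2, 176.2]), 0.93, array([-0.002,  0.042,  0.16 ])), (array([313.7, 328.7]), 0.65, array([-0.002, -0.098,  0.16 ]))]
handle_grip side [(array([334. , 164.8]), 0.48, array([-0.   ,  0.055,  0.16 ]))]
handle_grip top [(array([292.9, 173.1]), 0.38, array([-0.007,  0.041,  0.16 ])), (array([192.5, 188. ]), 0.36, array([0.005, 0.369, 0.16 ]))]
slide_grip wrist []
slide_grip side [(array([352.9, 230.6]), 0.74, array([-0.098, -0.175,  0.076]))]
slide_grip top []
tablet wrist [(array([128.2,  66.6]), 0.8, array([-0.297,  0.292,  0.012])), (array([150.1, 169. ]), 0.55, array([-0.236,  0.114,  0.012]))]
tablet side [(array([232.6, 190.5]), 0.97, array([-0.306,  0.298,  0.012])), (array([273.5, 211.2]), 0.97, array([-0.239,  0.113,  0.012])), (array([358.2, 214.9]), 0.84, array([ 0.004, -0.094,  0.012])), (array([218.2, 167.3]), 0.52, array([-0.286,  0.446,  0.012]))]
tablet top [(array([193.7, 280.7]), 0.58, array([-0.284,  0.448,  0.012])), (array([235.9, 278.4]), 0.57, array([-0.303,  0.303,  0.012])), (array([285.1, 255.8]), 0.5, array([-0.258,  0.122,  0.012]))]
```

View pics/w8.png

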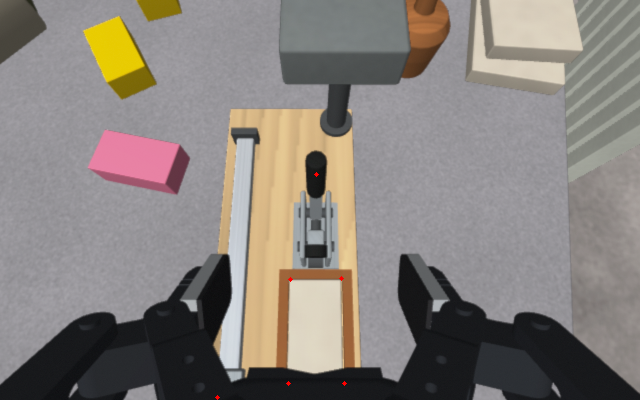

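The handle stands open at (316,175). The tablet is flat in the nest at (315,325), with its corners on the overlay dots, and the start end of the slide track is empty. Handing in.

```bash
python3 -c "
from rig import env
print(env.close_job())"
```

```text
the job is handed in; nothing more can be done
None
```

I handed the job in at about 32 s of the 72 s allowed: the tablet was clamped, marked and left lying in the nest, the slide was drawn until it stalled against its end stop, and the clamp is back fully open.

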